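Turn round the sliding vise and load the keyed die holder

TASK

Pull the sliding vise jaw back to free the finished die with the brass collar, then lift it out, and put it and every dark-collared die standing on the bench into the green die holder, one to a seat, in any seats: press each lightly and turn it until its keys drop into the keyways and its collar sits flush. Stand the blank with the blue collar upright in the emptied vise and push the jaw fully shut on it; do not force the dies into the holder, and leave the steel bench block and the charcoal block where they are.

Things in the scene. Friction and masses are not known exactly. Their poses are not given: they have to be found in the camera images.
- die_a_mid (a point): finished keyed die, steel, 44 mm high, 0.18 kg; starts in the vise, jaw lip over its brass collar. From foot up: shank dia 40 (lowest 8 mm plain, chamfered); two opposite keys 8 wide, 8-16 mm up, reaching 26 mm from the axis along own +x and -x, red dashes above them; collar dia 54, 16-20 mm up; square head 26x26, 20-44 mm up, flats square to own x, y. Site on axis, 22 mm above foot, z up
- die_b_mid (a point): loose die, same shape and point as die_a_mid but with a dark collar; stands upright on the worktop at any yaw; may be absent
- die_c_mid (a point): loose die, same shape and point as die_a_mid but with a dark collar; stands upright on the worktop at any yaw; may be absent
- seat0 (a point): centre of a seat's mouth, on its boss's flat top, 26 mm above the worktop. Hole dia 42, 18 deep, boss 68 across; two keyways 11 mm wide, along own +x and -x, open outside. A die (either way round) at a wrong angle stops on its keys, 8 mm of shank in (mid point 14 mm above this); keys in keyways, it drops 8 mm more until its collar lies on the boss (mid point 6 mm above). Holder's -x, -y corner
- seat1 (a point): the same for the seat at the holder's -x, +y corner; the four seats stand on a square of 85 mm
- seat2 (a point): the same for the seat at the holder's +x, -y corner
- holder: die holder, fixed to the worktop: green base plate 170 x 170 x 8 mm with four dark steel bosses (the seats), two by two. Origin at the centre of its underside; all keyways lie along its own x
- vise: sliding-jaw vise, fixed, 90 mm wide, 184 long along own y. Origin on the worktop under the place where the clamped die stands (bed top 14 mm up). Fixed jaw on the +y side (face 28 mm from the origin, top 38 mm up); two stops, top 26 mm up, stand 30 mm either side (x) of the die's axis
- jaw (a joint): sliding vise jaw, m: 0 shut, 0.05 fully open; opens along the vise's own -y; stays where it is left (about 3 N friction). Shut, its face is 28 mm from the vise's origin and its lip, top 39 mm above the worktop, reaches 4 mm over the die's collar
- jaw_grip (a point): point on the black upright grip on the sliding jaw, 68 mm above the worktop, 15 mm under its top; grip 26 mm (vise x) by 16 mm (vise y), from 39 to 83 mm above the worktop; it moves with the jaw, 54 mm from the vise's origin when shut
- bench_block: bare steel bench block, 64 x 64 x 16 mm, lying flat; origin at the centre of its underside. A bystander
- charcoal_block: black charcoal soldering block, 48 x 70 x 28 mm, lying; origin at the centre of its underside. A bystander
- die_d_mid (a point): loose die, same shape and point as die_a_mid but with a dark collar; stands upright on the worktop at any yaw; may be absent
- blank_mid (a point): blank for the vise, same shape and point as die_a_mid but with a blue collar; stands upright on the worktop at any yaw; always there. Any yaw fits in the vise
- seat3 (a point): the same for the seat at the holder's +x, +y corner
Not all that is in view belongs to the job. Leave any orange look-alike of the part that bears die_a_mid alone.

How it is judged:
On the way, in this order (a step that is already met when the one before it is completed fails the run):
1. the vise jaw is pulled back at least 25 mm with the finished die still standing on the bed (value of joint jaw above 0.025 m and z of die_a_mid in the frame of vise below 0.05 m and horizontal distance between die_a_mid and vise below 0.06 m), for 0.2 s.
2. the finished die is lifted clear of the vise (z of die_a_mid in the frame of vise above 0.07 m), for 0.1 s.
At the end, for the whole second after the job is handed in: Each brass- or dark-collared die present is at rest in a seat: within 4 mm of its centre, upright within 4 degrees, collar down within 2.5 mm. The blue-collared blank stands upright on the vise bed within 6 mm of where the finished die stood; the jaw is shut to within 4 mm (((horizontal distance between die_a_mid and seat0 below 0.004 m and z of die_a_mid in the frame of seat0 between 0.003 and 0.0085 m and angle between die_a_mid's own z axis and vertical below 0.07 rad) or (horizontal distance between die_a_mid and seat1 below 0.004 m and z of die_a_mid in the frame of seat1 between 0.003 and 0.0085 m and angle between die_a_mid's own z axis and vertical below 0.07 rad) or (horizontal distance between die_a_mid and seat2 below 0.004 m and z of die_a_mid in the frame of seat2 between 0.003 and 0.0085 m and angle between die_a_mid's own z axis and vertical below 0.07 rad) or (horizontal distance between die_a_mid and seat3 below 0.004 m and z of die_a_mid in the frame of seat3 between 0.003 and 0.0085 m and angle between die_a_mid's own z axis and vertical below 0.07 rad)) and linear speed of each of die_a, die_b, die_c, die_d below 0.02 m/s and ((horizontal distance between die_b_mid and seat0 below 0.004 m and z of die_b_mid in the frame of seat0 between 0.003 and 0.0085 m and angle between die_b_mid's own z axis and vertical below 0.07 rad) or (horizontal distance between die_b_mid and seat1 below 0.004 m and z of die_b_mid in the frame of seat1 between 0.003 and 0.0085 m and angle between die_b_mid's own z axis and vertical below 0.07 rad) or (horizontal distance between die_b_mid and seat2 below 0.004 m and z of die_b_mid in the frame of seat2 between 0.003 and 0.0085 m and angle between die_b_mid's own z axis and vertical below 0.07 rad) or (horizontal distance between die_b_mid and seat3 below 0.004 m and z of die_b_mid in the frame of seat3 between 0.003 and 0.0085 m and angle between die_b_mid's own z axis and vertical below 0.07 rad)) and ((horizontal distance between die_c_mid and seat0 below 0.004 m and z of die_c_mid in the frame of seat0 between 0.003 and 0.0085 m and angle between die_c_mid's own z axis and vertical below 0.07 rad) or (horizontal distance between die_c_mid and seat1 below 0.004 m and z of die_c_mid in the frame of seat1 between 0.003 and 0.0085 m and angle between die_c_mid's own z axis and vertical below 0.07 rad) or (horizontal distance between die_c_mid and seat2 below 0.004 m and z of die_c_mid in the frame of seat2 between 0.003 and 0.0085 m and angle between die_c_mid's own z axis and vertical below 0.07 rad) or (horizontal distance between die_c_mid and seat3 below 0.004 m and z of die_c_mid in the frame of seat3 between 0.003 and 0.0085 m and angle between die_c_mid's own z axis and vertical below 0.07 rad)) and ((horizontal distance between die_d_mid and seat0 below 0.004 m and z of die_d_mid in the frame of seat0 between 0.003 and 0.0085 m and angle between die_d_mid's own z axis and vertical below 0.07 rad) or (horizontal distance between die_d_mid and seat1 below 0.004 m and z of die_d_mid in the frame of seat1 between 0.003 and 0.0085 m and angle between die_d_mid's own z axis and vertical below 0.07 rad) or (horizontal distance between die_d_mid and seat2 below 0.004 m and z of die_d_mid in the frame of seat2 between 0.003 and 0.0085 m and angle between die_d_mid's own z axis and vertical below 0.07 rad) or (horizontal distance between die_d_mid and seat3 below 0.004 m and z of die_d_mid in the frame of seat3 between 0.003 and 0.0085 m and angle between die_d_mid's own z axis and vertical below 0.07 rad)) and horizontal distance between blank_mid and vise below 0.006 m and z of blank_mid in the frame of vise between 0.033 and 0.039 m and angle between blank_mid's own z axis and vertical below 0.07 rad and value of joint jaw below 0.004 m); the robot touches nothing.
It fails at once if a die is forced against the holder (more than 80 N of contact force in all) (contact force between any of die_a, die_b, die_c, die_d and holder above 80 N).
It fails at once if the bench block or the charcoal block is moved more than 30 mm (distance of any of bench_block, charcoal_block from where it was at the start of the episode above 0.03 m).
Of die_b, die_c, die_d only 2 to 3 are there at a start; the rules pass over those that are not, and their reading is None.
At some moment in a run one of die_b, die_c, die_d may be knocked a few centimetres aside while the robot is not near it.
It also fails if it takes over 208 s, if anything falls off the work surface, if the arm or the gripper's body presses on something with over 40 N, if the wrist force passes 120 N, or if a joint passes its speed limit or range.

ROBOT

A 6-joint arm with a two-finger parallel gripper is mounted at the origin on a cart in front of the work surface, level with it; the furniture and walls round the work are solid. World frame = base frame: x ahead of the robot, y to its left, z up, the work surface at z = 0. Lengths are in m, angles in rad, forces in N, time in s.
With the tool pointing down it reaches from about 0.3 to 0.875 m from the base axis. Payload 6.4 kg.
Tool frame: the origin (TCP) lies between the finger pads; the fingertips stand 19 mm ahead of it and the grasp point (between the pads) is the TCP; z points along the fingers, y is the direction in which the jaws open and shut (so a half turn about z gives the same grasp; the last joint's range is limited). The gripper opens to 85 mm and grips with 20 to 120 N. Pads are 22 mm wide; open, the fingers measure 114 mm over their backs; the gripper's body (76 mm by 85 mm) begins 54 mm behind the grasp point. The pads swing forward as they close: fully open they stand 13 mm farther back than shut.
Start: joints at [0.914, 0.181, 1.607, -0, 1.354, -0.206], TCP at [0.251, 0.518, 0.25] pointing down, gripper open.
Joint ranges: [-2.99, 2.99], [-0.89, 2.07], [0.3, 2.58], [-1.14, 4.28], [0, 2.63], [-3.12, 3.12]. Speed limits (rad/s): [2.57, 2.57, 3.01, 3.14, 3.14, 3.14].

INTERFACE

Orientations are given as a unit quaternion [x, y, z, w].
In Python, from plant import manip gives the robot as it stands.
- The arm moves only by the tool play_rows, never from a script. Its argument "series" is a list of rows, each an object with "translation": the shift along the tool's x, y, z in cm, a list of three; "rotation": the turn, a rotation vector about the tool's x, y, z in degrees, a list of three; "gripper": the closure, from 0 (fully open) to 1 (shut). A call has 1 to 8 rows; each row shifts and turns the pose as measured when the row begins, along the tool's axes as they then stand; what a row does not reach is not made up. A row lasts 1/8 s, in which the tool goes at most 62.5 mm and 10.7 degrees, less where a joint would pass 70% of its speed; a pose out of reach is approached as far as the arm can. A call with a gripper value outside its range is refused whole. The fingers move at their own pace and stop on an object; the grip force is fixed at half the most. Time passes only in rows, so rows that do not move let the fingers close. It gives the time, the measured TCP pose, the force and the opening at its end, in the units of the state.
- manip.observe(): the state, without advancing time (a new reading comes with each control period).
- manip.snapshot(name): name is "scene" or "top" or "wrist"; returns the picture (384x512x3 uint8, blue, green, red); there is no depth.
- manip.calibration(name): a dict with "fx", "fy", "cx", "cy" (pixels), "k1" (the pictures are not rectified: a ray, as slopes to the right and down, at radius r is drawn at 1 + k1 r^2 times it, then the intrinsics apply), "xyz" and "rotation" of the camera in the world; the wrist camera has in their place "tool_from_camera" (4x4, takes a point from camera to tool coordinates, whose origin is the TCP and whose axes are the flange's). Camera axes: x right, y down, z forward; pixel columns grow to the right and rows downward; lengths in m; the calibration is good to about 2 mm. A picture is of the moment at which its call begins: read the wrist's pose just before it. calibration takes no time and is no camera call.
- manip.finish_job(): hands the job in, once; it reports no verdict.
The state is a dict: "time": time; "joints": joint angles; "joint_vel": joint speeds; "tau": joint torques, N m; "tcp_pos": TCP position; "tool_rot": TCP orientation; "wrist_force": force on the tool from outside, world axes, zero at the start; "torque": the same for the moment, N m; "opening": finger opening in m.
Only numpy, scipy, OpenCV 4.12 (cv2) and the standard library are available. Lean on these libraries where they do the work, as an engineer would, in place of code of your own. Each camera call takes 0.05 s, during which the arm holds its last target.

## Working session

There is one attempt and no reset: what is moved stays moved. The work goes in short steps, Python scripts to look and compute and a tool call to move; the robot and the scene stay as the last step left them, time stands still between calls to the robot, and variables do not carry over. Pictures are saved under pics/ and viewed, and the job is handed in when it is done.

Besides the shell and the picture viewer there is one more tool, called after "Emit:" as name(argument=value, ...), one argument or row to a line, values as JSON. play_rows: Moves the arm, as the interface text tells. Its arguments: {"type":"object","properties":{"series":{"type":"array","items":{"type":"object","properties":{"translation":{"type":"array","items":{"type":"number"}},"rotation":{"type":"array","items":{"type":"number"}},"gripper":{"type":"number"}}}}},"required":["series"]}

```bash
ls; mkdir -p pics
python3 - <<'E'
from plant import manip
import cv2
s=manip.observe();print(s)
for n in("scene","top","wrist"):
    print(n,manip.calibration(n)); cv2.imwrite(f"pics/{n}0.png",manip.snapshot(n))
E
```

```text
pics
{'time': 0.0, 'joints': array([ 9.13656389e-01,  1.81559387e-01,  1.60802007e+00,  2.33233513e-05,
        1.35379184e+00, -2.06278190e-01]), 'joint_vel': array([ 0.00366191,  0.00091267,  0.00028342, -0.00104847, -0.00124894,
       -0.00241376]), 'tau': array([ 5.91601711e-04, -4.44868934e+01, -3.51339233e+01, -1.36635035e-04,
        8.86003923e-03, -4.07378468e-05]), 'tcp_pos': array([0.25019146, 0.51713434, 0.24936798]), 'tool_rot': array([ 2.23528723e-01,  9.74696937e-01, -8.02965469e-04, -3.82455210e-04]), 'wrist_force': array([-0.36020133, -1.04087981,  0.59365543]), 'torque': array([ 0.01046754,  0.01134475, -0.04942103]), 'opening': 0.0850096765902507}
scene {'fx': 362.3630766101083, 'fy': 362.3630766101083, 'cx': 255.74090590950246, 'cy': 188.90522870839968, 'k1': -0.056728979922355115, 'xyz': array([ 0.16715372, -0.67963787,  0.50856482]), 'rotation': array([ 0.83134615, -0.23058691,  0.12450736, -0.49009303])}
top {'fx': 446.4979773206272, 'fy': 446.4979773206272, 'cx': 258.80500287850055, 'cy': 192.89433884104886, 'k1': -0.0515174692482161, 'xyz': array([ 0.38231765, -0.03563188,  1.20121298]), 'rotation': array([-0.7043928 ,  0.70597312, -0.05786906,  0.04564995])}
wrist {'fx': 322.9700427738262, 'fy': 322.9700427738262, 'cx': 253.52028953594993, 'cy': 192.56072402290872, 'k1': -0.057406877619989485, 'tool_from_camera': array([[-4.11328583e-04, -9.65453118e-01, -2.60576492e-01,
         6.67005336e-02],
       [ 9.99999912e-01, -3.76667138e-04, -1.82956197e-04,
        -5.63586268e-05],
       [ 7.84850288e-05, -2.60576545e-01,  9.65453188e-01,
        -1.23379458e-01],
       [ 0.00000000e+00,  0.00000000e+00,  0.00000000e+00,
         1.00000000e+00]])}
```

View pics/scene0.png

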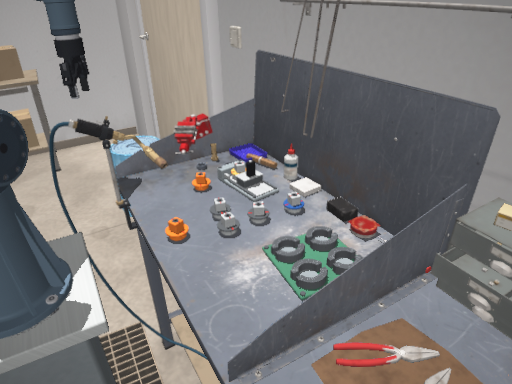

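View pics/top0.png

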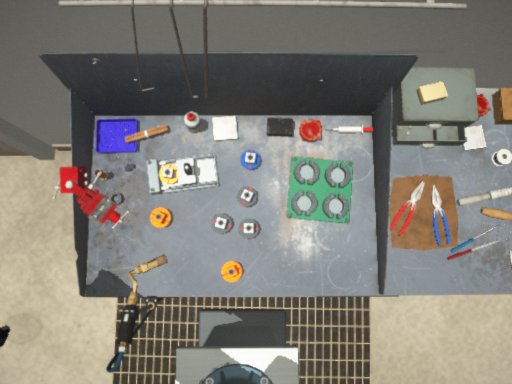

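View pics/wrist0.png

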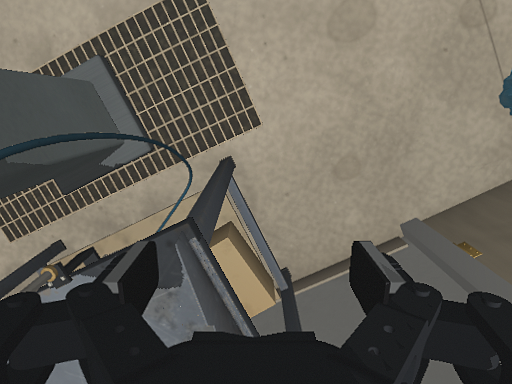

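```bash
cat > h.py <<'E'
import numpy as np, cv2
from scipy.spatial.transform import Rotation as R
from plant import manip
def cam(n,s=None):
    c=manip.calibration(n)
    if n=="wrist":
        s=s or manip.observe()
        T=np.eye(4);T[:3,:3]=R.from_quat(s["tool_rot"]).as_matrix();T[:3,3]=s["tcp_pos"]
        T=T@c["tool_from_camera"]; return c,T[:3,:3],T[:3,3]
    r=np.array(c["rotation"]); 
    M=R.from_quat(r).as_matrix()
    return c,M,np.array(c["xyz"])
def ray(C,uv):
    c,M,o=C
    K=np.array([[c["fx"],0,c["cx"]],[0,c["fy"],c["cy"]],[0,0,1]])
    p=cv2.undistortPoints(np.array(uv,float).reshape(-1,1,2),K,np.array([c["k1"],0,0,0,0.])).reshape(-1,2)
    return np.c_[p,np.ones(len(p))]@M.T,o
def onz(C,uv,z):
    d,o=ray(C,uv); return o+d*((z-o[2])/d[:,2])[:,None]
def proj(C,P):
    c,M,o=C; P=(np.array(P,float).reshape(-1,3)-o)@M
    x=P[:,:2]/P[:,2:]; x=x*(1+c["k1"]*(x**2).sum(1))[:,None]
    return x*[c["fx"],c["fy"]]+[c["cx"],c["cy"]]
def yaw(s):
    M=R.from_quat(s["tool_rot"]).as_matrix(); return np.degrees(np.arctan2(M[1,1],M[0,1]))  # dir of tool y
E
python3 - <<'E'
from h import *
im=cv2.imread("pics/top0.png")
cv2.imwrite("pics/topz.png",cv2.resize(im[100:290,80:370],None,fx=2.75,fy=2.75,interpolation=cv2.INTER_CUBIC))
im=cv2.imread("pics/scene0.png")
cv2.imwrite("pics/scz.png",cv2.resize(im[130:310,150:400],None,fx=3.2,fy=3.2,interpolation=cv2.INTER_CUBIC))
C=cam("top")
for n,uv,z in [("vdie",(169,174),.058),("grip",(188,168),.083),("b1",(222,223),.044),("b2",(249,229),.044),("b3",(247,197),.044),("blank",(250,159),.044),("s",(307,173),.026),("s",(338,176),.026),("s",(305,203),.026),("s",(336,206),.026),("char",(280,127),.028)]:
    print(n,onz(C,uv,z).round(4))
E
```

```text
vdie [[0.6009 0.1777 0.058 ]]
grip [[0.6117 0.125  0.083 ]]
b1 [[0.4743 0.0397 0.044 ]]
b2 [[ 0.4586 -0.0303  0.044 ]]
b3 [[ 0.5423 -0.0251  0.044 ]]
blank [[ 0.6439 -0.033   0.044 ]]
s [[ 0.6096 -0.1859  0.026 ]]
s [[ 0.6015 -0.2694  0.026 ]]
s [[ 0.5285 -0.179   0.026 ]]
s [[ 0.5203 -0.2617  0.026 ]]
char [[ 0.7367 -0.1146  0.028 ]]
```

View pics/topz.png

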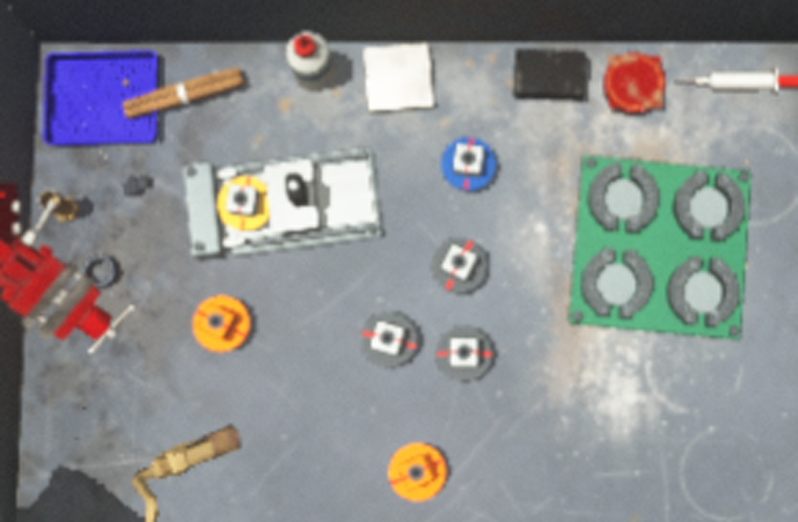

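View pics/scz.png

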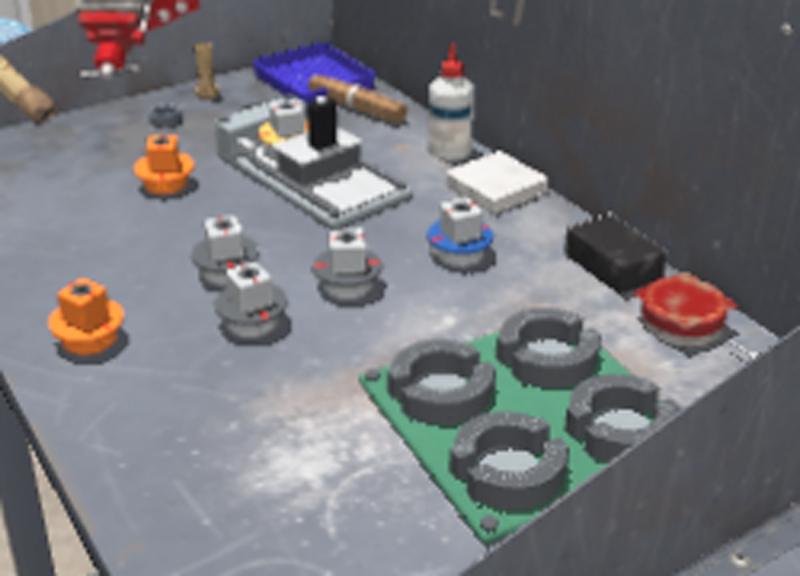

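```bash
cat >> h.py <<'E'
def to(p=None,ang=None,s=None):
    """print needed tool-frame move: p world target, ang = world angle (deg) of tool y, mod 180"""
    s=s or manip.observe(); M=R.from_quat(s["tool_rot"]).as_matrix()
    out={}
    if p is not None: out["cm"]=(M.T@(np.array(p)-s["tcp_pos"])*100).round(2)
    if ang is not None:
        d=(ang-yaw(s)+90)%180-90; out["rotz"]=round(-d,2)
    out["tilt"]=(R.from_quat(s["tool_rot"]).as_matrix()[:,2]).round(4)
    print("MOVE",out,"pos",s["tcp_pos"].round(4),"yaw",round(yaw(s),2),"F",s["wrist_force"].round(1),"op",round(s["opening"],4),"t",round(s["time"],2),"j6",s["joints"][5].round(2))
E
python3 - <<'E'
from h import *
C=cam("top")
p=onz(C,[(151.6,194.5),(219.3,186.2)],.014);print(p,np.degrees(np.arctan2(*(p[0]-p[1])[1::-1])))
to([0.59,0.16,0.26],0)
E
```

```text
[[0.55345592 0.23124346 0.014     ]
 [0.57584521 0.04975198 0.014     ]] 97.03263173921005
MOVE {'cm': array([-46.14, -17.36,  -1.03]), 'rotz': np.float64(64.17), 'tilt': array([-8.e-04, -1.e-03, -1.e+00])} pos [0.2503 0.5173 0.2496] yaw 64.17 F [-0.6 -0.5  0.2] op 0.0854 t 0.15 j6 -0.21
```

Emit:
play_rows(
  series=[
    {"translation": [0, 0, -5], "rotation": [0, 0, 0], "gripper": 0.3},
    {"translation": [-5.7, -2.1, -1], "rotation": [0, 0, 0], "gripper": 0.3},
    {"translation": [-5.7, -2.1, 0], "rotation": [0, 0, 0], "gripper": 0.3},
    {"translation": [-5.7, -2.1, 0], "rotation": [0, 0, 0], "gripper": 0.3},
    {"translation": [-5.7, -2.1, 0], "rotation": [0, 0, 0], "gripper": 0.3},
    {"translation": [-5.7, -2.1, 0], "rotation": [0, 0, 0], "gripper": 0.3},
    {"translation": [-5.7, -2.1, 0], "rotation": [0, 0, 0], "gripper": 0.3},
    {"translation": [-5.7, -2.1, 0], "rotation": [0, 0, 0], "gripper": 0.3},
  ],
)

```text
time: 1.15
tcp_pos: [0.5508, 0.206, 0.3097]
tool_rot: [0.219, 0.976, -0.001, -0.001]
wrist_force: [-0.1, -0.5, -0.1]
opening: 0.0598
```

Run:
```python
from h import *
to([0.58,0.15,0.26],7)
```

```text
MOVE {'cm': array([-5.03, -3.8 ,  4.98]), 'rotz': np.float64(57.74), 'tilt': array([-0.002 , -0.0024, -1.    ])} pos [0.5508 0.206  0.3097] yaw 64.74 F [-0.1 -0.5 -0.1] op 0.0598 t 1.15 j6 -0.97
```

Emit:
play_rows(
  series=[
    {"translation": [-5, -3.8, 0], "rotation": [0, 0, 0], "gripper": 0.4},
    {"translation": [0, 0, 1.5], "rotation": [0, 0, 10.5], "gripper": 0.4},
    {"translation": [0, 0, 1], "rotation": [0, 0, 10.5], "gripper": 0.4},
    {"translation": [0, 0, 1], "rotation": [0, 0, 10.5], "gripper": 0.4},
    {"translation": [0, 0, 1], "rotation": [0, 0, 10.5], "gripper": 0.4},
    {"translation": [0, 0, 0.5], "rotation": [0, 0, 10.5], "gripper": 0.4},
    {"translation": [0, 0, 0], "rotation": [0, 0, 7], "gripper": 0.4},
    {"translation": [0, 0, 0], "rotation": [0, 0, 0], "gripper": 0.4},
  ],
)

```text
time: 2.15
tcp_pos: [0.581, 0.1439, 0.2538]
tool_rot: [0.684, 0.729, -0.004, -0.002]
wrist_force: [0.3, 0.3, 0.7]
opening: 0.0513
```

Run:
```python
from h import *
to([0.58,0.15,0.26],7)
cv2.imwrite("pics/w1.png",manip.snapshot("wrist"))
```

```text
MOVE {'cm': array([ 0.62, -0.07, -0.62]), 'rotz': np.float64(-3.31), 'tilt': array([-0.0085, -0.0033, -1.    ])} pos [0.581  0.1439 0.2538] yaw 3.69 F [0.3 0.3 0.7] op 0.0513 t 2.15 j6 -0.02
```

View pics/w1.png

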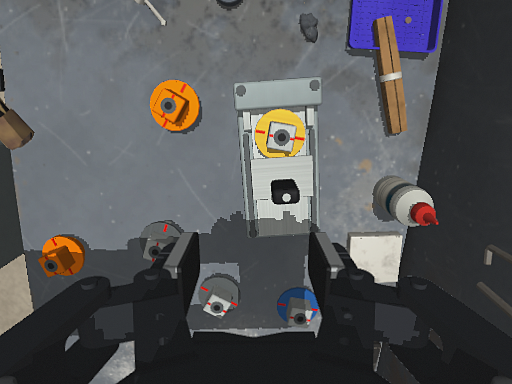

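Run:
```python
from h import *
im=cv2.imread("pics/w1.png")
cv2.imwrite("pics/w1z.png",cv2.resize(im[70:245,215:345],None,fx=4.5,fy=3.4*4.5/4.5*1,interpolation=cv2.INTER_CUBIC))
```

```text
(no output)
```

View pics/w1z.png

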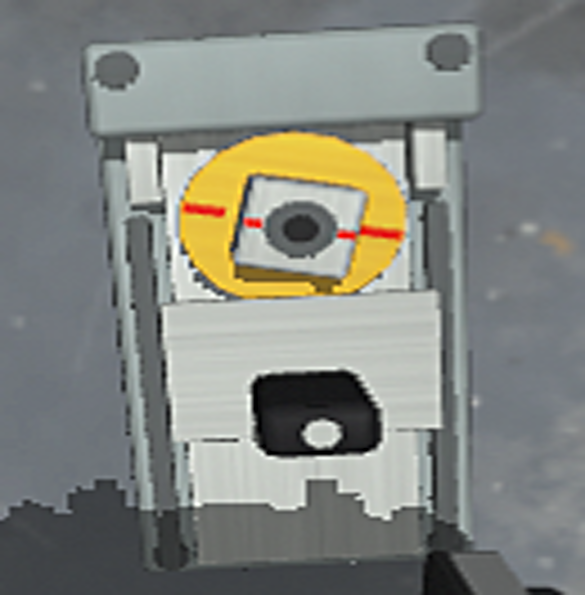

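```bash
cat > m.py <<'E'
from h import *
def ang(a,b): d=np.array(b)-np.array(a); return np.degrees(np.arctan2(d[1],d[0]))
E
python3 - <<'E'
from m import *
C=cam("wrist")
g=onz(C,(286.6,197.4),.083)[0]; d=onz(C,(281.7,137.1),.058)[0]
s=onz(C,[(240.8,90.6),(314.8,85)],.038)
j=onz(C,[(215+85/4.5,70+132/3.4),(215+477/4.5,70+115/3.4)],.038)
k=onz(C,[(215+204/4.5,70+210/3.4),(215+382/4.5,70+234/3.4)],.034)
print("grip",g,"die",d,np.linalg.norm((g-d)[:2]),ang(g,d)); print(s,np.linalg.norm(s[0]-s[1]),ang(*s)); print(j,np.linalg.norm(j[0]-j[1]),ang(*j)); print("key",k,ang(*k),k.mean(0))
# distance of die from fixed jaw face
n=np.array([np.cos(np.radians(ang(*j)+90)),np.sin(np.radians(ang(*j)+90))]); print((j.mean(0)-d)[:2]@n)
to([*g[:2],.2],ang(*s))
E
```

```text
grip [0.61116497 0.12744442 0.083     ] die [0.60369422 0.18128935 0.058     ] 0.05436072682183383 97.89910696019864
[[0.5602919  0.22318585 0.038     ]
 [0.63409563 0.23361407 0.038     ]] 0.07453682159880147 8.042458353195046
[[0.55425438 0.20483869 0.038     ]
 [0.64239032 0.2157642  0.038     ]] 0.0888105277963094 7.066453052519448
key [[0.58287506 0.18314962 0.034     ]
 [0.62501271 0.17861925 0.034     ]] -6.136506830755008 [0.60394388 0.18088443 0.034     ]
0.029452574754843593
MOVE {'cm': array([-1.82,  2.95,  5.36]), 'rotz': np.float64(-4.29), 'tilt': array([-0.0085, -0.0033, -1.    ])} pos [0.581  0.1439 0.2538] yaw 3.76 F [0.  0.2 0.1] op 0.0513 t 2.2 j6 -0.02
```

Emit:
play_rows(
  series=[
    {"translation": [-1.8, 2.95, 0], "rotation": [0, 0, 0], "gripper": 0.4},
    {"translation": [0, 0, 4], "rotation": [0, 0, -3.8], "gripper": 0.4},
    {"translation": [0, 0, 4], "rotation": [0, 0, 0], "gripper": 0.4},
    {"translation": [0, 0, 4], "rotation": [0, 0, 0], "gripper": 0.4},
    {"translation": [0, 0, 0.5], "rotation": [0, 0, 0], "gripper": 0.4},
    {"translation": [0, 0, 0], "rotation": [0, 0, 0], "gripper": 0.4},
  ],
)

```text
time: 2.95
tcp_pos: [0.6136, 0.1272, 0.1283]
tool_rot: [0.652, 0.758, -0.002, -0.0]
wrist_force: [0.1, -0.1, 0.3]
opening: 0.051
```

```bash
cat >> h.py <<'E'
def tiltfix():
    M=R.from_quat(manip.observe()["tool_rot"]).as_matrix()
    z=M.T@np.array([0,0,-1.]); v=np.cross([0,0,1],z); print("tiltfix deg",np.degrees(v).round(2))
E
python3 - <<'E'
from h import *
to([0.6112,0.1274,0.068],7.5); tiltfix()
E
```

```text
MOVE {'cm': array([ 0.07, -0.21,  6.03]), 'rotz': np.float64(1.04), 'tilt': array([-0.0034, -0.0031, -1.    ])} pos [0.6136 0.1272 0.1283] yaw 8.54 F [ 0.1 -0.1  0.3] op 0.051 t 2.95 j6 -0.13
tiltfix deg [-0.22  0.15  0.  ]
```

Emit:
play_rows(
  series=[
    {"translation": [0, -0.2, 3], "rotation": [0, 0, -1], "gripper": 0.4},
    {"translation": [0, 0, 2.7], "rotation": [0, 0, 0], "gripper": 0.4},
    {"translation": [0, 0, 0.3], "rotation": [0, 0, 0], "gripper": 0.4},
    {"translation": [0, 0, 0], "rotation": [0, 0, 0], "gripper": 0.8},
    {"translation": [0, 0, 0], "rotation": [0, 0, 0], "gripper": 0.8},
    {"translation": [0, 0, 0], "rotation": [0, 0, 0], "gripper": 0.8},
    {"translation": [0, 0, 0], "rotation": [0, 0, 0], "gripper": 0.8},
  ],
)

```text
time: 3.82
tcp_pos: [0.6117, 0.1262, 0.0774]
tool_rot: [0.645, 0.765, -0.003, 0.0]
wrist_force: [2.6, 0.9, -13.1]
opening: 0.0248
```

Emit:
play_rows(
  series=[
    {"translation": [-0.8, 0, 0], "rotation": [0, 0, 0], "gripper": 0.8},
    {"translation": [-1, 0, 0], "rotation": [0, 0, 0], "gripper": 0.8},
    {"translation": [-1, 0, 0], "rotation": [0, 0, 0], "gripper": 0.8},
    {"translation": [-1, 0, 0], "rotation": [0, 0, 0], "gripper": 0.8},
    {"translation": [-0.8, 0, 0], "rotation": [0, 0, 0], "gripper": 0.8},
    {"translation": [0, 0, 0], "rotation": [0, 0, 0], "gripper": 0.8},
  ],
)

```text
time: 4.58
tcp_pos: [0.6182, 0.0786, 0.0774]
tool_rot: [0.645, 0.764, -0.004, -0.002]
wrist_force: [-0.3, 0.1, -8.0]
opening: 0.0247
```

Run:
```python
from h import *
to([0.6112+.05*np.sin(np.radians(7.5)),0.1274-.05*np.cos(np.radians(7.5)),0.068],7.5); tiltfix()
```

```text
MOVE {'cm': array([-0.07, -0.05,  0.94]), 'rotz': np.float64(2.21), 'tilt': array([-0.0083, -0.003 , -1.    ])} pos [0.6182 0.0786 0.0774] yaw 9.71 F [-0.3  0.1 -8. ] op 0.0247 t 4.58 j6 -0.23
tiltfix deg [-0.5   0.09  0.  ]
```

Emit:
play_rows(
  series=[
    {"translation": [0, 0, 0], "rotation": [0, 0, 0], "gripper": 0.4},
    {"translation": [0, 0, 0], "rotation": [0, 0, 0], "gripper": 0.4},
    {"translation": [0, 0, -4], "rotation": [0, 0, 0], "gripper": 0.4},
    {"translation": [0, 0, -4], "rotation": [0, 0, 0], "gripper": 0.4},
    {"translation": [0, 0, -4], "rotation": [0, 0, 3], "gripper": 0.4},
    {"translation": [3, 0, -3], "rotation": [0, 0, 8], "gripper": 0.4},
    {"translation": [1, 0, 0], "rotation": [0, 0, 4], "gripper": 0.4},
    {"translation": [0, 0, 0], "rotation": [0, 0, 0], "gripper": 0.4},
  ],
)

```text
time: 5.58
tcp_pos: [0.6241, 0.1185, 0.2449]
tool_rot: [0.74, 0.672, 0.004, 0.009]
wrist_force: [-0.1, 0.4, 0.2]
opening: 0.0515
```

Run:
```python
from h import *
to([0.6037,0.1813,0.12],-6.1);tiltfix()
cv2.imwrite("pics/w2.png",manip.snapshot("wrist"))
```

```text
MOVE {'cm': array([ 6.14, -2.88, 12.39]), 'rotz': np.float64(0.57), 'tilt': array([ 0.0189, -0.0082, -0.9998])} pos [0.6241 0.1185 0.2449] yaw -5.53 F [-0.1  0.4  0.2] op 0.0515 t 5.58 j6 0.1
tiltfix deg [ 1.13  0.36 -0.  ]
```

View pics/w2.png

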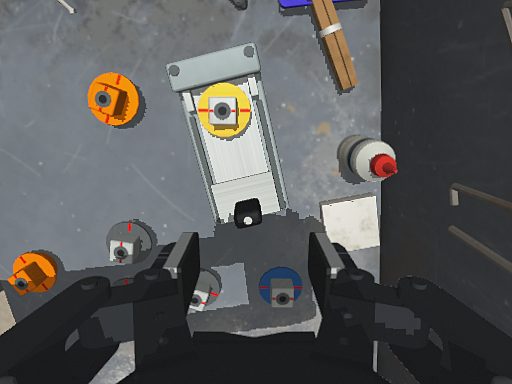

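```bash
cat >> m.py <<'E'
def die(C,im,uv,foot=0.):
    h,w=im.shape[:2]; yy,xx=np.mgrid[:h,:w]
    near=np.hypot(xx-uv[0],yy-uv[1])
    g=im.astype(int).sum(2)
    # hole centroid
    m=(near<9)&(g<im.astype(int).sum(2)[near<9].min()+110)
    n,l,st,ce=cv2.connectedComponentsWithStats(m.astype(np.uint8))
    k=1+np.argmax(st[1:,4]); c=ce[k]
    ax=onz(C,c,foot+.044)[0]
    hsv=cv2.cvtColor(im,cv2.COLOR_BGR2HSV)
    r=((hsv[...,0]<6)|(hsv[...,0]>172))&(hsv[...,1]>120)&(hsv[...,2]>90)&(near<60)
    P=np.c_[xx[r],yy[r]]
    q=onz(C,P,foot+.02); rel=(q-ax)[:,:2]; rad=np.hypot(*rel.T)
    s=(rad>.016)&(rad<.029); rel=rel[s]
    a=np.degrees(np.angle(np.mean((rel[:,0]+1j*rel[:,1])**2))/2) if len(rel) else None
    u=np.array([np.cos(np.radians(a)),np.sin(np.radians(a))]) if a is not None else None
    sides=[rel[(rel@u)>0],rel[(rel@u)<0]]
    two=[x.mean(0) for x in sides if len(x)]
    mid=ax[:2]+np.mean(two,0) if len(two)==2 else None
    a2=None if len(two)<2 else ang(two[1],two[0])
    print("hole px",c.round(1),st[k,4],"axis",ax[:2].round(4),"keyang",a,a2,"dashmid",mid,len(rel)); return ax,a
E
python3 - <<'E'
from m import *
C=cam("wrist"); im=cv2.imread("pics/w2.png")
ax,a=die(C,im,(222,110),.014)
g=onz(C,(248,219),.083); print(g,np.linalg.norm((g[0]-ax)[:2]))
E
```

```text
hole px [221.8 110.5] 57 axis [0.6036 0.1811] keyang -6.965996603125407 -6.969101571748513 dashmid [0.60356083 0.18104646] 36
[[0.61790091 0.0808581  0.083     ]] 0.10121342457788653
```

Emit:
play_rows(
  series=[
    {"translation": [0, 0, 0], "rotation": [1.1, 0.4, 1.2], "gripper": 0.4},
    {"translation": [5.8, -2.8, 2], "rotation": [0, 0, 0], "gripper": 0.4},
    {"translation": [0.3, -0.1, 5], "rotation": [0, 0, 0], "gripper": 0.4},
    {"translation": [0, 0, 3], "rotation": [0, 0, 0], "gripper": 0.4},
    {"translation": [0, 0, 0], "rotation": [0, 0, 0], "gripper": 0.4},
  ],
)

```text
time: 6.25
tcp_pos: [0.605, 0.1763, 0.1436]
tool_rot: [0.748, 0.663, -0.0, -0.001]
wrist_force: [-0.8, 0.6, 0.0]
opening: 0.0512
```

Run:
```python
from h import *
to([0.6036,0.1811,0.060],-6.9);tiltfix()
```

```text
MOVE {'cm': array([ 0.45, -0.18,  8.36]), 'rotz': np.float64(-0.01), 'tilt': array([-0.0017,  0.0012, -1.    ])} pos [0.605  0.1763 0.1436] yaw -6.91 F [-0.8  0.6  0. ] op 0.0512 t 6.25 j6 0.21
tiltfix deg [-0.11 -0.06  0.  ]
```

Emit:
play_rows(
  series=[
    {"translation": [0.45, -0.18, 0], "rotation": [0, 0, 0], "gripper": 0.45},
    {"translation": [0, 0, 3.5], "rotation": [0, 0, 0], "gripper": 0.45},
    {"translation": [0, 0, 3], "rotation": [0, 0, 0], "gripper": 0.45},
    {"translation": [0, 0, 1.5], "rotation": [0, 0, 0], "gripper": 0.45},
    {"translation": [0, 0, 0], "rotation": [0, 0, 0], "gripper": 0.45},
  ],
)

```text
time: 6.88
tcp_pos: [0.6102, 0.1808, 0.0702]
tool_rot: [0.749, 0.662, 0.005, 0.002]
wrist_force: [0.3, -0.1, 0.4]
opening: 0.0469
```

Run:
```python
from h import *
to([0.6036,0.1811,0.060],-6.9);tiltfix()
```

```text
MOVE {'cm': array([-0.06, -0.67,  1.01]), 'rotz': np.float64(-0.14), 'tilt': array([ 0.0102,  0.0028, -0.9999])} pos [0.6102 0.1808 0.0702] yaw -7.04 F [ 0.3 -0.1  0.4] op 0.0469 t 6.88 j6 0.22
tiltfix deg [ 0.56 -0.23  0.  ]
```

Emit:
play_rows(
  series=[
    {"translation": [0, -0.65, 0], "rotation": [0.5, -0.2, 0], "gripper": 0.45},
    {"translation": [0, 0, 0.6], "rotation": [0, 0, 0], "gripper": 0.45},
    {"translation": [0, 0, 0.4], "rotation": [0, 0, 0], "gripper": 0.45},
    {"translation": [0, 0, 0], "rotation": [0, 0, 0], "gripper": 0.45},
  ],
)

```text
time: 7.38
tcp_pos: [0.6058, 0.182, 0.0636]
tool_rot: [0.749, 0.662, 0.003, 0.002]
wrist_force: [-0.2, -0.9, -0.3]
opening: 0.047
```

Run:
```python
from h import *
to([0.6036,0.1811,0.060],-6.9);tiltfix()
```

```text
MOVE {'cm': array([-0.12, -0.21,  0.36]), 'rotz': np.float64(-0.14), 'tilt': array([ 6.4e-03,  9.0e-04, -1.0e+00])} pos [0.6058 0.182  0.0636] yaw -7.04 F [-0.2 -0.9 -0.3] op 0.047 t 7.38 j6 0.23
tiltfix deg [ 0.36 -0.1   0.  ]
```

Emit:
play_rows(
  series=[
    {"translation": [-0.15, -0.28, 0.25], "rotation": [0.5, -0.1, 0], "gripper": 0.45},
    {"translation": [0, 0, 0.25], "rotation": [0, 0, 0], "gripper": 0.45},
    {"translation": [0, 0, 0], "rotation": [0, 0, 0], "gripper": 0.45},
  ],
)

```text
time: 7.75
tcp_pos: [0.6028, 0.1807, 0.0583]
tool_rot: [0.749, 0.662, -0.001, -0.001]
wrist_force: [-0.6, -0.1, 0.5]
opening: 0.0471
```

Run:
```python
from h import *
to([0.6036,0.1811,0.060],-6.9);tiltfix()
```

```text
MOVE {'cm': array([ 0.05,  0.08, -0.17]), 'rotz': np.float64(-0.14), 'tilt': array([-3.e-03,  2.e-04, -1.e+00])} pos [0.6028 0.1807 0.0583] yaw -7.04 F [-0.6 -0.1  0.5] op 0.0471 t 7.75 j6 0.23
tiltfix deg [-0.17  0.01  0.  ]
```

Emit:
play_rows(
  series=[
    {"translation": [0, 0, 0], "rotation": [0, 0, 0], "gripper": 0.8},
    {"translation": [0, 0, 0], "rotation": [0, 0, 0], "gripper": 0.8},
    {"translation": [0, 0, 0], "rotation": [0, 0, 0], "gripper": 0.8},
    {"translation": [0, 0, 0], "rotation": [0, 0, 0], "gripper": 0.8},
  ],
)

```text
time: 8.25
tcp_pos: [0.6031, 0.1807, 0.0586]
tool_rot: [0.749, 0.662, -0.001, -0.001]
wrist_force: [-0.3, 0.2, 0.4]
opening: 0.0248
```

Run:
```python
from h import *
to([0.6036,0.1811,0.060],-6.9);tiltfix()
```

```text
MOVE {'cm': array([ 0.04,  0.05, -0.14]), 'rotz': np.float64(-0.14), 'tilt': array([-2.4e-03,  2.0e-04, -1.0e+00])} pos [0.6031 0.1807 0.0586] yaw -7.04 F [-0.3  0.2  0.4] op 0.0248 t 8.25 j6 0.23
tiltfix deg [-0.14  0.    0.  ]
```

Emit:
play_rows(
  series=[
    {"translation": [0, 0, -2], "rotation": [0, 0, 0], "gripper": 0.8},
    {"translation": [0, 0, -5], "rotation": [0, 0, 0], "gripper": 0.8},
    {"translation": [0, 0, -6], "rotation": [0, 0, 0], "gripper": 0.8},
    {"translation": [0, 0, -6], "rotation": [0, 0, 0], "gripper": 0.8},
    {"translation": [-3, 0, 0], "rotation": [0, 0, 0], "gripper": 0.8},
    {"translation": [-6, 0, 0], "rotation": [0, 0, 0], "gripper": 0.8},
    {"translation": [-6, 0, 0], "rotation": [0, 0, 0], "gripper": 0.8},
    {"translation": [-6, 0, 0], "rotation": [0, 0, 0], "gripper": 0.8},
  ],
)

```text
time: 9.25
tcp_pos: [0.5774, -0.0285, 0.2643]
tool_rot: [0.746, 0.666, 0.002, 0.002]
wrist_force: [0.7, -1.2, -0.9]
opening: 0.0247
```

Emit:
play_rows(
  series=[
    {"translation": [-6, 0, 0], "rotation": [0, 0, 0], "gripper": 0.8},
    {"translation": [-6, 0, 0], "rotation": [0, 0, 0], "gripper": 0.8},
    {"translation": [-6, 0, 0], "rotation": [0, 0, 0], "gripper": 0.8},
    {"translation": [-6, 0, 0], "rotation": [0, 0, 0], "gripper": 0.8},
    {"translation": [-3, 0, 0], "rotation": [0, 0, 0], "gripper": 0.8},
    {"translation": [0, 0, 0], "rotation": [0, 0, 0], "gripper": 0.8},
  ],
)

```text
time: 10.0
tcp_pos: [0.5427, -0.3093, 0.273]
tool_rot: [0.748, 0.664, 0.003, 0.006]
wrist_force: [-0.5, 1.2, -2.5]
opening: 0.0247
```

Run:
```python
from h import *
to([0.56,-0.28,0.25],-6.9);tiltfix()
cv2.imwrite("pics/w3.png",manip.snapshot("wrist"))
```

```text
MOVE {'cm': array([3.12, 1.34, 2.3 ]), 'rotz': np.float64(0.06), 'tilt': array([ 0.0113, -0.0049, -0.9999])} pos [ 0.5427 -0.3093  0.273 ] yaw -6.84 F [-0.5  1.2 -2.5] op 0.0247 t 10.0 j6 -0.59
tiltfix deg [ 0.68  0.2  -0.  ]
```

View pics/w3.png

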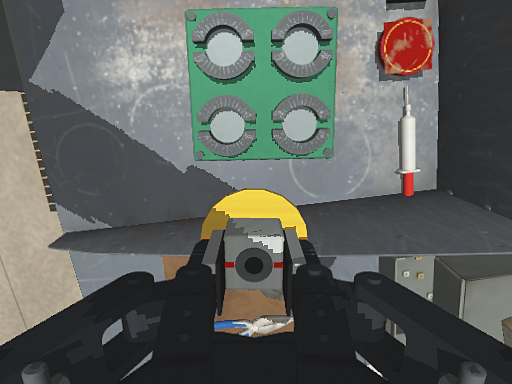

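Run:
```python
from m import *
C=cam("wrist"); im=cv2.imread("pics/w3.png"); hsv=cv2.cvtColor(im,cv2.COLOR_BGR2HSV)
g=((hsv[...,0]>60)&(hsv[...,0]<90)&(hsv[...,1]>90)).astype(np.uint8); g[180:]=0
n,l,st,ce=cv2.connectedComponentsWithStats(g); print(st[1:][st[1:,4]>50])
pts=np.argwhere(g)[:,::-1]; w=onz(C,pts,.008)[:,:2]
hull=cv2.convexHull((w*1000).astype(np.float32)); r=cv2.minAreaRect(hull); print(r); print(cv2.boxPoints(r))
# light floor discs
v=(hsv[...,2]>140)&(hsv[...,1]<60); v[:, :190]=0; v[:,335:]=0; v[160:]=0
n,l,st,ce=cv2.connectedComponentsWithStats(v.astype(np.uint8))
for i in range(1,n):
    if st[i,4]>200: print(st[i],ce[i],onz(C,ce[i],.008)[0])
z=cv2.resize(im[0:165,180:345],None,fx=4,fy=3.6,interpolation=cv2.INTER_CUBIC);cv2.imwrite("pics/w3z.png",z)
```

```text
[[ 185    7  153  154 9660]]
((565.6480102539062, -223.43829345703125), (168.1117401123047, 168.1175537109375), 84.47660827636719)
[[ 473.88898 -299.01306]
 [ 641.22595 -315.19473]
 [ 657.40704 -147.86353]
 [ 490.07007 -131.68185]]
[ 190    0  145    9 1080] [256.88703704   3.29259259] [ 0.56965347 -0.13510655  0.008     ]
[276  31  42  38 993] [299.44813696  48.10473313] [ 0.6118478  -0.18669602  0.008     ]
[ 206   32   38   42 1024] [224.26660156  49.78808594] [ 0.52766828 -0.17874084  0.008     ]
[282 109  35  32 862] [299.274942   124.40603248] [ 0.60430362 -0.27123104  0.008     ]
[210 110  35  33 844] [227.19668246 125.97867299] [ 0.51938348 -0.26295877  0.008     ]
```

View pics/w3z.png

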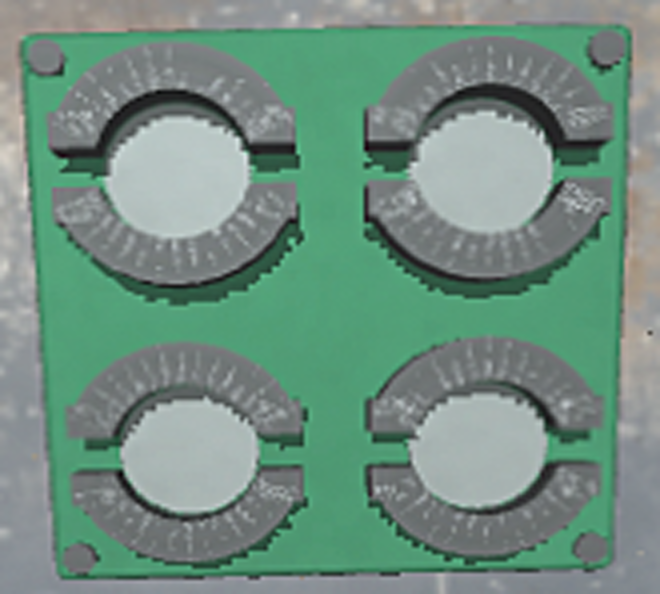

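Run:
```python
from m import *
C=cam("wrist")
z=lambda x,y:(180+x/4,y/3.6)
for n,p in dict(pp=(489.5,159),pm=(486,446),mp=(172,166),mm=(185.5,456)).items(): print(n,onz(C,z(*p),.026)[0].round(4))
a=onz(C,[z(48,145),z(298,143)],.026);b=onz(C,[z(367,140),z(613,138)],.026); c=onz(C,[z(55,187),z(299,185)],.026)
print(ang(*a),ang(*b),ang(*c))
def hole(): pass
# held die pose: head hole and dashes
im=cv2.imread("pics/w3.png"); s=manip.observe()
die(C,im,(254,265),s["tcp_pos"][2]-.0446)
print(s["tcp_pos"])
```

```text
pp [ 0.6124 -0.1856  0.026 ]
pm [ 0.6043 -0.2696  0.026 ]
mp [ 0.5278 -0.1778  0.026 ]
mm [ 0.5197 -0.2626  0.026 ]
-6.47537221202585 -5.711146420070938 -6.4521653093598275
hole px [254. 265.] 248 axis [ 0.5424 -0.3073] keyang -8.111348952113847 -9.914082109378048 dashmid [ 0.54059451 -0.31863386] 103
[ 0.54302303 -0.30810057  0.27303403]
```

```bash
cat > seats.py <<'E'
S=dict(pp=(.6121,-.1854),pm=(.6040,-.2697),mp=(.5276,-.1774),mm=(.5195,-.2620)); SA=-5.7
E
python3 - <<'E'
from h import *
from seats import *
to([*S["mm"],0.11],SA);tiltfix()
E
```

```text
MOVE {'cm': array([ 4.35, -3.07, 16.25]), 'rotz': np.float64(-1.07), 'tilt': array([ 0.0114, -0.0045, -0.9999])} pos [ 0.543  -0.3081  0.273 ] yaw -6.77 F [ 0.  -0.6 -2.2] op 0.0247 t 10.05 j6 -0.59
tiltfix deg [ 0.68  0.18 -0.  ]
```

Emit:
play_rows(
  series=[
    {"translation": [0, 0, 0], "rotation": [0.7, 0.2, -1.1], "gripper": 0.8},
    {"translation": [4.3, -2.9, 2], "rotation": [0, 0, 0], "gripper": 0.8},
    {"translation": [0, 0, 5], "rotation": [0, 0, 0], "gripper": 0.8},
    {"translation": [0, 0, 5], "rotation": [0, 0, 0], "gripper": 0.8},
    {"translation": [0, 0, 3], "rotation": [0, 0, 0], "gripper": 0.8},
    {"translation": [0, 0, 0], "rotation": [0, 0, 0], "gripper": 0.8},
  ],
)

```text
time: 10.8
tcp_pos: [0.5207, -0.2525, 0.1234]
tool_rot: [0.736, 0.677, 0.001, 0.0]
wrist_force: [0.3, 0.4, -1.0]
opening: 0.0248
```

Run:
```python
from h import *
from seats import *
to([*S["mm"],0.08],SA);tiltfix()
```

```text
MOVE {'cm': array([-0.96, -0.05,  4.34]), 'rotz': np.float64(0.95), 'tilt': array([ 1.3e-03,  2.0e-04, -1.0e+00])} pos [ 0.5207 -0.2525  0.1234] yaw -4.75 F [ 0.3  0.4 -1. ] op 0.0248 t 10.8 j6 -0.57
tiltfix deg [ 0.07 -0.02  0.  ]
```

Emit:
play_rows(
  series=[
    {"translation": [-0.9, -0.05, 0], "rotation": [0, 0, 0.9], "gripper": 0.8},
    {"translation": [0, 0, 2], "rotation": [0, 0, 0], "gripper": 0.8},
    {"translation": [0, 0, 2], "rotation": [0, 0, 0], "gripper": 0.8},
    {"translation": [0, 0, 0], "rotation": [0, 0, 0], "gripper": 0.8},
  ],
)

```text
time: 11.3
tcp_pos: [0.5228, -0.2633, 0.0865]
tool_rot: [0.741, 0.672, 0.001, 0.004]
wrist_force: [-0.3, -1.4, -1.5]
opening: 0.025
```

Run:
```python
from h import *
from seats import *
to([*S["mm"],0.075],SA);tiltfix()
```

```text
MOVE {'cm': array([ 0.1 , -0.35,  1.15]), 'rotz': np.float64(0.11), 'tilt': array([ 0.0078, -0.005 , -1.    ])} pos [ 0.5228 -0.2633  0.0865] yaw -5.59 F [-0.3 -1.4 -1.5] op 0.025 t 11.3 j6 -0.57
tiltfix deg [ 0.47  0.24 -0.  ]
```

Emit:
play_rows(
  series=[
    {"translation": [0.1, -0.35, 0], "rotation": [0.4, 0.2, 0], "gripper": 0.8},
    {"translation": [0, 0, 0.8], "rotation": [0, 0, 0], "gripper": 0.8},
    {"translation": [0, 0, 0], "rotation": [0, 0, 0], "gripper": 0.8},
  ],
)

```text
time: 11.68
tcp_pos: [0.5201, -0.2628, 0.0798]
tool_rot: [0.741, 0.672, 0.0, 0.002]
wrist_force: [0.4, -0.5, -1.1]
opening: 0.0248
```

Run:
```python
from h import *
from seats import *
to([*S["mm"],0.071],SA);tiltfix()
```

```text
MOVE {'cm': array([ 0.07, -0.07,  0.88]), 'rotz': np.float64(0.1), 'tilt': array([ 0.0031, -0.0023, -1.    ])} pos [ 0.5201 -0.2628  0.0798] yaw -5.6 F [ 0.4 -0.5 -1.1] op 0.0248 t 11.68 j6 -0.57
tiltfix deg [ 0.19  0.11 -0.  ]
```

Emit:
play_rows(
  series=[
    {"translation": [0.07, -0.07, 0.4], "rotation": [0.2, 0.1, 0], "gripper": 0.8},
    {"translation": [0, 0, 0.4], "rotation": [0, 0, 0], "gripper": 0.8},
    {"translation": [0, 0, 0.3], "rotation": [0, 0, 0], "gripper": 0.8},
    {"translation": [0, 0, 0], "rotation": [0, 0, 0], "gripper": 0.8},
  ],
)

```text
time: 12.18
tcp_pos: [0.5198, -0.2623, 0.0685]
tool_rot: [0.741, 0.672, -0.0, 0.0]
wrist_force: [0.6, 0.4, -1.6]
opening: 0.0244
```

Run:
```python
from h import *
from seats import *
to([*S["mm"],0.0626],SA);tiltfix()
```

```text
MOVE {'cm': array([ 0.03, -0.04,  0.59]), 'rotz': np.float64(0.1), 'tilt': array([ 4.e-04, -9.e-04, -1.e+00])} pos [ 0.5198 -0.2623  0.0685] yaw -5.6 F [ 0.6  0.4 -1.6] op 0.0244 t 12.18 j6 -0.57
tiltfix deg [ 0.03  0.05 -0.  ]
```

Emit:
play_rows(
  series=[
    {"translation": [0, 0, 0.3], "rotation": [0, 0, 0], "gripper": 0.8},
    {"translation": [0, 0, 0.3], "rotation": [0, 0, 0], "gripper": 0.8},
    {"translation": [0, 0, 0.2], "rotation": [0, 0, 0], "gripper": 0.8},
  ],
)

```text
time: 12.55
tcp_pos: [0.52, -0.2627, 0.0603]
tool_rot: [0.741, 0.672, -0.0, 0.001]
wrist_force: [-0.5, 0.2, -0.7]
opening: 0.0246
```

Run:
```python
from h import *
from seats import *
to([*S["mm"],0.0546],SA);tiltfix()
```

```text
MOVE {'cm': array([ 0.06, -0.05,  0.57]), 'rotz': np.float64(0.1), 'tilt': array([ 7.0e-04, -1.5e-03, -1.0e+00])} pos [ 0.52   -0.2627  0.0603] yaw -5.6 F [-0.5  0.2 -0.7] op 0.0246 t 12.55 j6 -0.57
tiltfix deg [ 0.05  0.08 -0.  ]
```

Emit:
play_rows(
  series=[
    {"translation": [0, 0, 0.3], "rotation": [0, 0, 0], "gripper": 0.8},
    {"translation": [0, 0, 0.15], "rotation": [0, 0, 0], "gripper": 0.8},
    {"translation": [0, 0, 0], "rotation": [0, 0, 0], "gripper": 0.8},
  ],
)

```text
time: 12.92
tcp_pos: [0.5199, -0.2626, 0.0553]
tool_rot: [0.741, 0.672, -0.0, 0.001]
wrist_force: [-0.5, -0.9, -1.6]
opening: 0.0247
```

Run:
```python
from h import *
from seats import *
to([*S["mm"],0.0546],SA);tiltfix()
```

```text
MOVE {'cm': array([ 0.06, -0.04,  0.07]), 'rotz': np.float64(0.1), 'tilt': array([ 5.0e-04, -1.3e-03, -1.0e+00])} pos [ 0.5199 -0.2626  0.0553] yaw -5.6 F [-0.5 -0.9 -1.6] op 0.0247 t 12.93 j6 -0.57
tiltfix deg [ 0.03  0.07 -0.  ]
```

Emit:
play_rows(
  series=[
    {"translation": [0, 0, 0], "rotation": [0, 0, 0], "gripper": 0.45},
    {"translation": [0, 0, 0], "rotation": [0, 0, 0], "gripper": 0.45},
    {"translation": [0, 0, -4], "rotation": [0, 0, 0], "gripper": 0.45},
    {"translation": [0, 0, -6], "rotation": [0, 0, 0], "gripper": 0.45},
    {"translation": [0, 0, -6], "rotation": [0, 0, 0], "gripper": 0.45},
    {"translation": [5, 0, -2], "rotation": [0, 0, 0], "gripper": 0.45},
    {"translation": [5, 0, 0], "rotation": [0, 0, 0], "gripper": 0.45},
    {"translation": [5, 0, 0], "rotation": [0, 0, 0], "gripper": 0.45},
  ],
)

```text
time: 13.92
tcp_pos: [0.5361, -0.113, 0.244]
tool_rot: [0.743, 0.669, 0.002, 0.003]
wrist_force: [0.7, -0.2, -0.5]
opening: 0.0473
```

Run:
```python
from h import *
to([0.51,-0.08,0.25],-6);tiltfix()
cv2.imwrite("pics/w4.png",manip.snapshot("wrist"))
```

```text
MOVE {'cm': array([ 3.01, -2.93, -0.63]), 'rotz': np.float64(0.01), 'tilt': array([ 0.0064, -0.0027, -1.    ])} pos [ 0.5361 -0.113   0.244 ] yaw -5.99 F [ 0.7 -0.2 -0.5] op 0.0473 t 13.93 j6 -0.32
tiltfix deg [ 0.38  0.11 -0.  ]
```

View pics/w4.png

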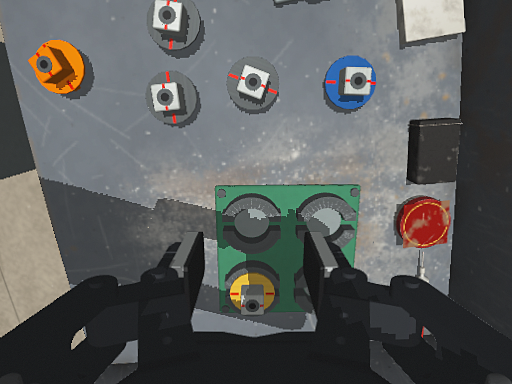

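Run:
```python
from m import *
C=cam("wrist"); im=cv2.imread("pics/w4.png")
for uv in [(166,97),(253,82),(167,15),(358,80)]: die(C,im,uv,0)
C2=cam("top")
for uv in [(222,223),(249,229),(247,197),(250,159)]: pass
die(C,im,(253,305),.010)
```

```text
hole px [164.5  96.7] 55 axis [ 0.4585 -0.0235] keyang 89.88080641633928 89.91739908616788 dashmid [ 0.45866612 -0.0234872 ] 68
hole px [252.6  81.3] 55 axis [ 0.5447 -0.0184] keyang -26.061073956132184 -26.033714682374196 dashmid [ 0.54455548 -0.01846186] 66
hole px [166.4  14.5] 62 axis [0.472  0.0491] keyang 78.58180226675742 81.5501706672283 dashmid [0.46950233 0.04801552] 53
hole px [358.   80.4] 51 axis [ 0.6458 -0.0271] keyang -5.58401821252569 -5.398887633250559 dashmid [ 0.64629544 -0.02669724] 43
hole px [251.8 305.2] 44 axis [ 0.5196 -0.2546] keyang -3.830952804525328 -8.205383435189361 dashmid [ 0.51846036 -0.26148134] 37
```

```bash
cat >> m.py <<'E'
def snap(name):
    C=cam("wrist"); im=manip.snapshot("wrist"); cv2.imwrite(f"pics/{name}.png",im); return C,im
E
python3 - <<'E'
from m import *
C,im=snap("w5")
print(manip.observe()["tcp_pos"])
for uv in [(166,97),(253,82),(167,15),(358,80)]:
    p=uv; die(C,im,(uv[0],uv[1]+6),0)
die(C,im,(253,311),.010)
E
```

```text
[ 0.53605268 -0.10983601  0.24363088]
hole px [165.6 103.5] 54 axis [ 0.4586 -0.03  ] keyang 89.49215133736489 89.48390149541493 dashmid [ 0.45880536 -0.02999096] 64
hole px [253.5  88.6] 53 axis [ 0.5449 -0.0251] keyang -25.965795104150217 -25.928667785932557 dashmid [ 0.54483745 -0.02533196] 65
hole px [168.1  21.9] 64 axis [0.4726 0.0426] keyang 76.51631104720343 76.97623671404035 dashmid [0.47170036 0.04245618] 72
hole px [358.3  87.9] 52 axis [ 0.6459 -0.0341] keyang -6.3660587362538745 -6.2267957961889095 dashmid [ 0.64642609 -0.03408767] 43
hole px [252.1 311.1] 80 axis [ 0.5192 -0.2622] keyang -3.4089569003597116 -0.5019862634905976 dashmid [ 0.51932618 -0.26882436] 38
```

View pics/w5.png

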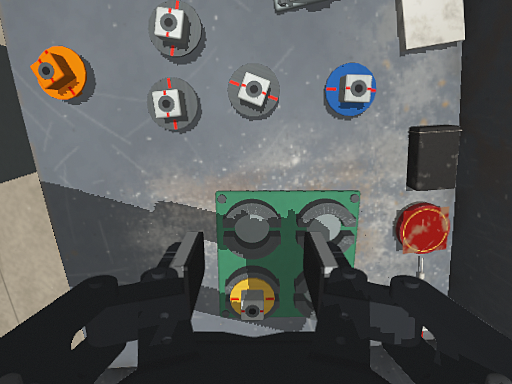

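Run:
```python
from h import *
to([0.5449,-0.0252,0.12],-26);tiltfix()
```

```text
MOVE {'cm': array([ 8.51, -0.03, 12.36]), 'rotz': np.float64(20.32), 'tilt': array([ 5.7e-03, -6.0e-04, -1.0e+00])} pos [ 0.5361 -0.1098  0.2436] yaw -5.68 F [ 0.1  0.3 -0. ] op 0.0468 t 14.03 j6 -0.32
tiltfix deg [ 0.33  0.   -0.  ]
```

Emit:
play_rows(
  series=[
    {"translation": [4, 0, 3], "rotation": [0, 0, 0], "gripper": 0.45},
    {"translation": [4.4, 0, 3], "rotation": [0, 0, 0], "gripper": 0.45},
    {"translation": [0, 0, 3], "rotation": [0, 0, 10], "gripper": 0.45},
    {"translation": [0, 0, 3], "rotation": [0, 0, 10], "gripper": 0.45},
    {"translation": [0, 0, 0], "rotation": [0.3, 0, 0], "gripper": 0.45},
    {"translation": [0, 0, 0], "rotation": [0, 0, 0], "gripper": 0.45},
  ],
)

```text
time: 14.78
tcp_pos: [0.5481, -0.0261, 0.124]
tool_rot: [0.847, 0.531, 0.003, 0.003]
wrist_force: [0.7, 0.6, 0.1]
opening: 0.0468
```

Run:
```python
from h import *
to([0.5449,-0.0252,0.0445],-26);tiltfix()
```

```text
MOVE {'cm': array([-0.08, -0.38,  7.95]), 'rotz': np.float64(0.12), 'tilt': array([ 0.0075, -0.0016, -1.    ])} pos [ 0.5481 -0.0261  0.124 ] yaw -25.88 F [0.7 0.6 0.1] op 0.0468 t 14.78 j6 0.19
tiltfix deg [ 0.42 -0.1   0.  ]
```

Emit:
play_rows(
  series=[
    {"translation": [0, -0.3, 0], "rotation": [0.4, -0.1, 0], "gripper": 0.45},
    {"translation": [0, 0, 2.5], "rotation": [0, 0, 0], "gripper": 0.45},
    {"translation": [0, 0, 2.5], "rotation": [0, 0, 0], "gripper": 0.45},
    {"translation": [0, 0, 1.5], "rotation": [0, 0, 0], "gripper": 0.45},
    {"translation": [0, 0, 0], "rotation": [0, 0, 0], "gripper": 0.45},
  ],
)

```text
time: 15.4
tcp_pos: [0.5502, -0.0271, 0.0644]
tool_rot: [0.846, 0.533, 0.004, 0.004]
wrist_force: [0.0, -0.2, -0.4]
opening: 0.0468
```

Run:
```python
from h import *
to([0.5449,-0.0252,0.0445],-26);tiltfix()
```

```text
MOVE {'cm': array([-0.06, -0.58,  1.98]), 'rotz': np.float64(0.46), 'tilt': array([ 0.0109, -0.0032, -0.9999])} pos [ 0.5502 -0.0271  0.0644] yaw -25.54 F [ 0.  -0.2 -0.4] op 0.0468 t 15.4 j6 0.18
tiltfix deg [ 0.64 -0.11  0.  ]
```

Emit:
play_rows(
  series=[
    {"translation": [-0.05, -0.6, 0], "rotation": [0.7, -0.1, 0.4], "gripper": 0.45},
    {"translation": [0, 0, 0], "rotation": [0, 0, 0], "gripper": 0.45},
    {"translation": [0, 0, 1], "rotation": [0, 0, 0], "gripper": 0.45},
    {"translation": [0, 0, 0.8], "rotation": [0, 0, 0], "gripper": 0.45},
    {"translation": [0, 0, 0], "rotation": [0, 0, 0], "gripper": 0.45},
  ],
)

```text
time: 16.02
tcp_pos: [0.5459, -0.0253, 0.0478]
tool_rot: [0.848, 0.53, 0.001, 0.001]
wrist_force: [-0.6, 0.1, -0.0]
opening: 0.0472
```

Run:
```python
from h import *
to([0.5449,-0.0252,0.0445],-26);tiltfix()
```

```text
MOVE {'cm': array([-0.04, -0.1 ,  0.33]), 'rotz': np.float64(0.07), 'tilt': array([ 2.4e-03, -3.0e-04, -1.0e+00])} pos [ 0.5459 -0.0253  0.0478] yaw -25.93 F [-0.6  0.1 -0. ] op 0.0472 t 16.02 j6 0.19
tiltfix deg [ 0.13 -0.05  0.  ]
```

Good; finish the descent, grip and lift.

Emit:
play_rows(
  series=[
    {"translation": [-0.04, -0.1, 0.3], "rotation": [0.1, 0, 0], "gripper": 0.45},
    {"translation": [0, 0, 0], "rotation": [0, 0, 0], "gripper": 0.8},
    {"translation": [0, 0, 0], "rotation": [0, 0, 0], "gripper": 0.8},
    {"translation": [0, 0, 0], "rotation": [0, 0, 0], "gripper": 0.8},
    {"translation": [0, 0, 0], "rotation": [0, 0, 0], "gripper": 0.8},
  ],
)

```text
time: 16.65
tcp_pos: [0.5451, -0.0253, 0.0448]
tool_rot: [0.848, 0.53, 0.001, 0.0]
wrist_force: [-0.1, -0.4, 0.0]
opening: 0.0245
```

Emit:
play_rows(
  series=[
    {"translation": [0, 0, -2], "rotation": [0, 0, 0], "gripper": 0.8},
    {"translation": [0, 0, -4], "rotation": [0, 0, 0], "gripper": 0.8},
    {"translation": [0, 0, -4], "rotation": [0, 0, 0], "gripper": 0.8},
    {"translation": [0, 0, 0], "rotation": [0, 0, -10], "gripper": 0.8},
    {"translation": [0, 0, 0], "rotation": [0, 0, -10], "gripper": 0.8},
    {"translation": [0, 0, 0], "rotation": [0, 0, 0], "gripper": 0.8},
  ],
)

```text
time: 17.4
tcp_pos: [0.5426, -0.0247, 0.1456]
tool_rot: [0.74, 0.673, -0.001, -0.002]
wrist_force: [0.1, -0.8, -2.1]
opening: 0.0249
```

Run:
```python
from h import *
from seats import *
to([*S["mp"],0.11],SA);tiltfix()
```

```text
MOVE {'cm': array([-15.35,  -0.03,   3.54]), 'rotz': np.float64(0.25), 'tilt': array([-0.0041,  0.0018, -1.    ])} pos [ 0.5426 -0.0247  0.1456] yaw -5.45 F [ 0.1 -0.8 -2.1] op 0.0249 t 17.4 j6 -0.17
tiltfix deg [-0.25 -0.08  0.  ]
```

Emit:
play_rows(
  series=[
    {"translation": [-5, 0, 0], "rotation": [-0.2, -0.1, 0.2], "gripper": 0.8},
    {"translation": [-5, 0, 0], "rotation": [0, 0, 0], "gripper": 0.8},
    {"translation": [-5, 0, 1], "rotation": [0, 0, 0], "gripper": 0.8},
    {"translation": [0, 0, 2], "rotation": [0, 0, 0], "gripper": 0.8},
    {"translation": [0, 0, 0], "rotation": [0, 0, 0], "gripper": 0.8},
  ],
)

```text
time: 18.02
tcp_pos: [0.5258, -0.1772, 0.113]
tool_rot: [0.747, 0.665, -0.001, -0.002]
wrist_force: [-0.8, 0.1, -2.3]
opening: 0.0245
```

Run:
```python
from h import *
from seats import *
to([*S["mp"],0.08],SA);tiltfix()
```

```text
MOVE {'cm': array([0. , 0.2, 3.3]), 'rotz': np.float64(-1.0), 'tilt': array([-0.0034,  0.0013, -1.    ])} pos [ 0.5258 -0.1772  0.113 ] yaw -6.7 F [-0.8  0.1 -2.3] op 0.0245 t 18.02 j6 -0.42
tiltfix deg [-0.2  -0.05  0.  ]
```

Emit:
play_rows(
  series=[
    {"translation": [0, 0.1, 1.5], "rotation": [-0.2, 0, -0.8], "gripper": 0.8},
    {"translation": [0, 0, 1.5], "rotation": [0, 0, 0], "gripper": 0.8},
    {"translation": [0, 0, 0], "rotation": [0, 0, 0], "gripper": 0.8},
  ],
)

```text
time: 18.4
tcp_pos: [0.5272, -0.176, 0.0816]
tool_rot: [0.743, 0.67, 0.0, -0.0]
wrist_force: [0.0, -0.5, -1.4]
opening: 0.0245
```

Run:
```python
from h import *
from seats import *
to([*S["mp"],0.0728],SA);tiltfix()
```

```text
MOVE {'cm': array([-0.13,  0.06,  0.88]), 'rotz': np.float64(-0.21), 'tilt': array([ 5.e-04,  9.e-04, -1.e+00])} pos [ 0.5272 -0.176   0.0816] yaw -5.91 F [ 0.  -0.5 -1.4] op 0.0245 t 18.4 j6 -0.43
tiltfix deg [ 0.02 -0.05  0.  ]
```

Emit:
play_rows(
  series=[
    {"translation": [-0.13, 0.06, 0.3], "rotation": [0, 0, -0.2], "gripper": 0.8},
    {"translation": [0, 0, 0.5], "rotation": [0, 0, 0], "gripper": 0.8},
    {"translation": [0, 0, 0], "rotation": [0, 0, 0], "gripper": 0.8},
  ],
)

```text
time: 18.77
tcp_pos: [0.5284, -0.1771, 0.0737]
tool_rot: [0.741, 0.671, 0.001, 0.0]
wrist_force: [0.8, -0.2, -2.2]
opening: 0.0245
```

Run:
```python
from h import *
from seats import *
to([*S["mp"],0.0628],SA);tiltfix()
```

```text
MOVE {'cm': array([-0.04, -0.08,  1.09]), 'rotz': np.float64(0.06), 'tilt': array([ 1.6e-03,  2.0e-04, -1.0e+00])} pos [ 0.5284 -0.1771  0.0737] yaw -5.64 F [ 0.8 -0.2 -2.2] op 0.0245 t 18.77 j6 -0.44
tiltfix deg [ 0.09 -0.02  0.  ]
```

Emit:
play_rows(
  series=[
    {"translation": [-0.04, -0.06, 0.2], "rotation": [0.1, 0, 0], "gripper": 0.8},
    {"translation": [0, 0, 0.3], "rotation": [0, 0, 0], "gripper": 0.8},
    {"translation": [0, 0, 0.3], "rotation": [0, 0, 0], "gripper": 0.8},
    {"translation": [0, 0, 0.2], "rotation": [0, 0, 0], "gripper": 0.8},
  ],
)

```text
time: 19.27
tcp_pos: [0.5282, -0.1778, 0.0638]
tool_rot: [0.741, 0.671, 0.0, 0.0]
wrist_force: [-0.0, -0.3, -2.2]
opening: 0.0245
```

Run:
```python
from h import *
from seats import *
to([*S["mp"],0.0548],SA);tiltfix()
```

```text
MOVE {'cm': array([ 0.03, -0.06,  0.9 ]), 'rotz': np.float64(0.05), 'tilt': array([ 9.e-04, -4.e-04, -1.e+00])} pos [ 0.5282 -0.1778  0.0638] yaw -5.65 F [-0.  -0.3 -2.2] op 0.0245 t 19.27 j6 -0.44
tiltfix deg [ 0.06  0.02 -0.  ]
```

Emit:
play_rows(
  series=[
    {"translation": [0, -0.03, 0.3], "rotation": [0, 0, 0], "gripper": 0.8},
    {"translation": [0, 0, 0.3], "rotation": [0, 0, 0], "gripper": 0.8},
    {"translation": [0, 0, 0.2], "rotation": [0, 0, 0], "gripper": 0.8},
    {"translation": [0, 0, 0], "rotation": [0, 0, 0], "gripper": 0.8},
  ],
)

```text
time: 19.77
tcp_pos: [0.5277, -0.1777, 0.0549]
tool_rot: [0.741, 0.671, 0.0, 0.0]
wrist_force: [0.2, 1.0, -2.4]
opening: 0.0245
```

Run:
```python
from h import *
from seats import *
to([*S["mp"],0.0548],SA);tiltfix()
```

```text
MOVE {'cm': array([ 0.03, -0.01,  0.01]), 'rotz': np.float64(0.05), 'tilt': array([ 4.e-04, -0.e+00, -1.e+00])} pos [ 0.5277 -0.1777  0.0549] yaw -5.65 F [ 0.2  1.  -2.4] op 0.0245 t 19.77 j6 -0.44
tiltfix deg [ 0.02  0.   -0.  ]
```

Emit:
play_rows(
  series=[
    {"translation": [0, 0, 0], "rotation": [0, 0, 0], "gripper": 0.45},
    {"translation": [0, 0, 0], "rotation": [0, 0, 0], "gripper": 0.45},
    {"translation": [0, 0, -4], "rotation": [0, 0, 0], "gripper": 0.45},
    {"translation": [0, 0, -6], "rotation": [0, 0, 0], "gripper": 0.45},
    {"translation": [3, -2, -6], "rotation": [0, 0, 0], "gripper": 0.45},
    {"translation": [5, -2, -2], "rotation": [0, 0, 0], "gripper": 0.45},
    {"translation": [0, 0, 0], "rotation": [0, 0, 0], "gripper": 0.45},
    {"translation": [0, 0, 0], "rotation": [0, 0, 0], "gripper": 0.45},
  ],
)

```text
time: 20.78
tcp_pos: [0.4986, -0.0969, 0.2368]
tool_rot: [0.742, 0.671, 0.002, 0.003]
wrist_force: [-0.0, -0.7, -0.4]
opening: 0.0471
```

Run:
```python
from m import *
C,im=snap("w6")
q=proj(C,[(.4587,-.030,.044),(.472,.0425,.044),(.646,-.034,.044)]);print(q)
for uv in q:
  try: die(C,im,uv,0)
  except Exception as e: print(e)
to([.4587,-.03,.12],89.5);tiltfix()
```

```text
[[204.24802406 109.3806162 ]
 [208.18793688  26.26718723]
 [399.91685984  94.43965645]]
hole px [204.3 109.4] 55 axis [ 0.4588 -0.03  ] keyang 89.69405414227124 89.71612582258702 dashmid [ 0.45878597 -0.02984574] 68
hole px [208.8  26.3] 69 axis [0.4725 0.0424] keyang 75.56660614892247 75.762043606553 dashmid [0.4723544 0.0426141] 74
hole px [400.   94.5] 48 axis [ 0.6461 -0.0341] keyang -6.085394641499212 -6.063627275869492 dashmid [ 0.64707842 -0.03390739] 39
MOVE {'cm': array([ 6.27, -4.71, 11.62]), 'rotz': np.float64(84.75), 'tilt': array([ 0.0061, -0.0014, -1.    ])} pos [ 0.4986 -0.0969  0.2365] yaw -5.75 F [-0.   0.9  0.1] op 0.0474 t 20.82 j6 -0.33
tiltfix deg [ 0.35  0.05 -0.  ]
```

View pics/w6.png

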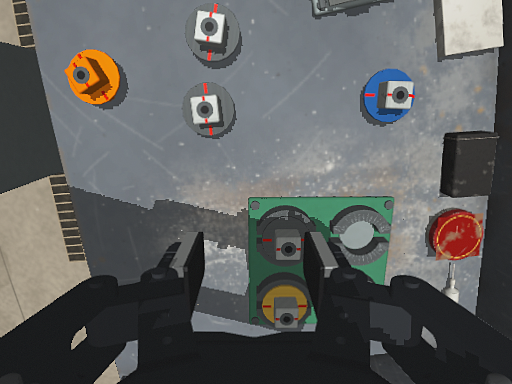

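Emit:
play_rows(
  series=[
    {"translation": [3, -2.3, 3], "rotation": [0, 0, 0], "gripper": 0.45},
    {"translation": [3.2, -2.4, 3], "rotation": [0, 0, 0], "gripper": 0.45},
    {"translation": [0, 0, 3], "rotation": [0.3, 0, -5.4], "gripper": 0.45},
    {"translation": [0, 0, 3], "rotation": [0, 0, 0], "gripper": 0.45},
    {"translation": [0, 0, 3], "rotation": [0, 0, 0], "gripper": 0.45},
    {"translation": [0, 0, 0], "rotation": [0, 0, 0], "gripper": 0.45},
  ],
)

```text
time: 21.58
tcp_pos: [0.4564, -0.0333, 0.0776]
tool_rot: [0.711, 0.704, -0.002, -0.002]
wrist_force: [0.1, 0.2, -0.1]
opening: 0.0466
```

Run:
```python
from h import *
to([.4588,-.03,.0445],-0.3);tiltfix()
```

```text
MOVE {'cm': array([0.33, 0.25, 3.31]), 'rotz': np.float64(-0.28), 'tilt': array([-6.3e-03,  2.0e-04, -1.0e+00])} pos [ 0.4564 -0.0333  0.0776] yaw -0.58 F [ 0.1  0.2 -0.1] op 0.0466 t 21.57 j6 -0.32
tiltfix deg [-0.36 -0.01  0.  ]
```

Emit:
play_rows(
  series=[
    {"translation": [0.33, 0.25, 0.3], "rotation": [-0.4, 0, -0.3], "gripper": 0.45},
    {"translation": [0, 0, 1.3], "rotation": [0, 0, 0], "gripper": 0.45},
    {"translation": [0, 0, 1.2], "rotation": [0, 0, 0], "gripper": 0.45},
    {"translation": [0, 0, 0], "rotation": [0, 0, 0], "gripper": 0.45},
  ],
)

```text
time: 22.08
tcp_pos: [0.4613, -0.0313, 0.0499]
tool_rot: [0.709, 0.705, 0.001, 0.002]
wrist_force: [-0.7, 0.5, 0.2]
opening: 0.0469
```

Run:
```python
from h import *
to([.4588,-.03,.0445],-0.3);tiltfix()
```

```text
MOVE {'cm': array([ 0.12, -0.25,  0.54]), 'rotz': np.float64(-0.03), 'tilt': array([ 0.0046, -0.001 , -1.    ])} pos [ 0.4613 -0.0313  0.0499] yaw -0.33 F [-0.7  0.5  0.2] op 0.0469 t 22.07 j6 -0.32
tiltfix deg [ 0.26  0.06 -0.  ]
```

Emit:
play_rows(
  series=[
    {"translation": [0.12, -0.22, 0.3], "rotation": [0.25, 0, 0], "gripper": 0.45},
    {"translation": [0, 0, 0.2], "rotation": [0, 0, 0], "gripper": 0.45},
    {"translation": [0, 0, 0], "rotation": [0, 0, 0], "gripper": 0.45},
    {"translation": [0, 0, 0], "rotation": [0, 0, 0], "gripper": 0.8},
    {"translation": [0, 0, 0], "rotation": [0, 0, 0], "gripper": 0.8},
    {"translation": [0, 0, 0], "rotation": [0, 0, 0], "gripper": 0.8},
    {"translation": [0, 0, 0], "rotation": [0, 0, 0], "gripper": 0.8},
  ],
)

```text
time: 22.95
tcp_pos: [0.4599, -0.0302, 0.0457]
tool_rot: [0.709, 0.705, 0.0, 0.001]
wrist_force: [0.3, 0.1, -0.0]
opening: 0.0245
```

Emit:
play_rows(
  series=[
    {"translation": [0, 0, -2], "rotation": [0, 0, 0], "gripper": 0.8},
    {"translation": [0, 0, -4], "rotation": [0, 0, 0], "gripper": 0.8},
    {"translation": [0, 0, -4], "rotation": [0, 0, 0], "gripper": 0.8},
    {"translation": [0, 0, 0], "rotation": [0, 0, -10], "gripper": 0.8},
    {"translation": [0, 0, 0], "rotation": [0, 0, -10], "gripper": 0.8},
    {"translation": [0, 0, 0], "rotation": [0, 0, -10], "gripper": 0.8},
    {"translation": [0, 0, 0], "rotation": [0, 0, -10], "gripper": 0.8},
    {"translation": [0, 0, 0], "rotation": [0, 0, -10], "gripper": 0.8},
  ],
)

```text
time: 23.95
tcp_pos: [0.4564, -0.029, 0.1462]
tool_rot: [0.332, 0.943, -0.001, -0.002]
wrist_force: [-0.4, 0.2, -1.8]
opening: 0.0247
```

Emit:
play_rows(
  series=[
    {"translation": [0, 0, 0], "rotation": [0, 0, -10], "gripper": 0.8},
    {"translation": [0, 0, 0], "rotation": [0, 0, -10], "gripper": 0.8},
    {"translation": [0, 0, 0], "rotation": [0, 0, -10], "gripper": 0.8},
    {"translation": [0, 0, 0], "rotation": [0, 0, 0], "gripper": 0.8},
    {"translation": [0, 0, 0], "rotation": [0, 0, 0], "gripper": 0.8},
  ],
)

```text
time: 24.58
tcp_pos: [0.4542, -0.0283, 0.1442]
tool_rot: [0.07, 0.998, 0.001, -0.005]
wrist_force: [0.0, 0.6, -1.8]
opening: 0.0245
```

Run:
```python
from h import *
from seats import *
to([*S["pp"],0.14],SA+90);tiltfix()
```

```text
MOVE {'cm': array([-17.83, -13.36,   0.24]), 'rotz': np.float64(-2.3), 'tilt': array([-0.0094,  0.002 , -1.    ])} pos [ 0.4542 -0.0283  0.1442] yaw 82.0 F [ 0.   0.6 -1.8] op 0.0245 t 24.57 j6 -1.75
tiltfix deg [ 0.04 -0.55  0.  ]
```

Emit:
play_rows(
  series=[
    {"translation": [0, 0, 0], "rotation": [0, -0.5, -2.2], "gripper": 0.8},
    {"translation": [-4.4, -3.3, 0], "rotation": [0, 0, 0], "gripper": 0.8},
    {"translation": [-4.4, -3.3, 0], "rotation": [0, 0, 0], "gripper": 0.8},
    {"translation": [-4.4, -3.3, 0], "rotation": [0, 0, 0], "gripper": 0.8},
    {"translation": [-4.4, -3.3, 0], "rotation": [0, 0, 0], "gripper": 0.8},
    {"translation": [0, 0, 0], "rotation": [0, 0, 0], "gripper": 0.8},
    {"translation": [0, 0, 0], "rotation": [0, 0, 0], "gripper": 0.8},
  ],
)

```text
time: 25.45
tcp_pos: [0.6184, -0.1803, 0.1405]
tool_rot: [0.05, 0.999, 0.001, -0.002]
wrist_force: [0.1, 0.1, -2.8]
opening: 0.0245
```

Run:
```python
from m import *
from seats import *
to([*S["pp"],0.1],SA+90);tiltfix(); snap("w7")
```

```text
MOVE {'cm': array([ 0.56, -0.58,  4.05]), 'rotz': np.float64(-0.04), 'tilt': array([-0.0029,  0.003 , -1.    ])} pos [ 0.6184 -0.1803  0.1405] yaw 84.26 F [ 0.1  0.1 -2.8] op 0.0245 t 25.45 j6 -1.94
tiltfix deg [ 0.15 -0.18  0.  ]
```

View pics/w7.png

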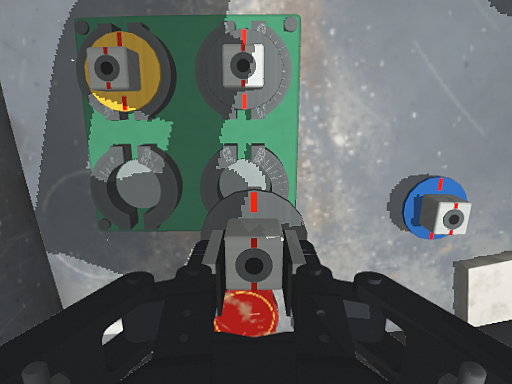

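Emit:
play_rows(
  series=[
    {"translation": [0.55, -0.55, 0], "rotation": [0.1, -0.2, 0], "gripper": 0.8},
    {"translation": [0, 0, 2], "rotation": [0, 0, 0], "gripper": 0.8},
    {"translation": [0, 0, 2], "rotation": [0, 0, 0], "gripper": 0.8},
    {"translation": [0, 0, 1.5], "rotation": [0, 0, 0], "gripper": 0.8},
    {"translation": [0, 0, 0], "rotation": [0, 0, 0], "gripper": 0.8},
  ],
)

```text
time: 26.12
tcp_pos: [0.6094, -0.1825, 0.0812]
tool_rot: [0.049, 0.999, 0.001, -0.001]
wrist_force: [-0.4, -0.4, -2.0]
opening: 0.0251
```

Run:
```python
from m import *
from seats import *
to([*S["pp"],0.0727],SA+90);tiltfix()
```

```text
MOVE {'cm': array([-0.3 , -0.26,  0.85]), 'rotz': np.float64(0.09), 'tilt': array([-0.0013,  0.0017, -1.    ])} pos [ 0.6094 -0.1825  0.0812] yaw 84.39 F [-0.4 -0.4 -2. ] op 0.0251 t 26.12 j6 -1.95
tiltfix deg [ 0.09 -0.08  0.  ]
```

Emit:
play_rows(
  series=[
    {"translation": [-0.3, -0.26, 0.2], "rotation": [0.1, -0.1, 0], "gripper": 0.8},
    {"translation": [0, 0, 0.5], "rotation": [0, 0, 0], "gripper": 0.8},
    {"translation": [0, 0, 0], "rotation": [0, 0, 0], "gripper": 0.8},
  ],
)

```text
time: 26.5
tcp_pos: [0.6132, -0.186, 0.0745]
tool_rot: [0.049, 0.999, -0.0, 0.001]
wrist_force: [0.3, 0.4, -2.1]
opening: 0.0246
```

Run:
```python
from m import *
from seats import *
to([*S["pp"],0.0637],SA+90);tiltfix()
```

```text
MOVE {'cm': array([0.11, 0.05, 1.08]), 'rotz': np.float64(0.09), 'tilt': array([ 0.0018, -0.0011, -1.    ])} pos [ 0.6132 -0.186   0.0745] yaw 84.39 F [ 0.3  0.4 -2.1] op 0.0246 t 26.5 j6 -1.95
tiltfix deg [-0.05  0.11  0.  ]
```

Emit:
play_rows(
  series=[
    {"translation": [0.08, 0.04, 0.2], "rotation": [0, 0.1, 0], "gripper": 0.8},
    {"translation": [0, 0, 0.3], "rotation": [0, 0, 0], "gripper": 0.8},
    {"translation": [0, 0, 0.3], "rotation": [0, 0, 0], "gripper": 0.8},
    {"translation": [0, 0, 0.2], "rotation": [0, 0, 0], "gripper": 0.8},
  ],
)

```text
time: 27.0
tcp_pos: [0.613, -0.1858, 0.0649]
tool_rot: [0.049, 0.999, -0.001, 0.001]
wrist_force: [0.2, -0.7, -1.9]
opening: 0.0246
```

Run:
```python
from m import *
from seats import *
to([*S["pp"],0.0557],SA+90);tiltfix()
```

```text
MOVE {'cm': array([0.1 , 0.03, 0.92]), 'rotz': np.float64(0.09), 'tilt': array([ 0.0016, -0.0018, -1.    ])} pos [ 0.613  -0.1858  0.0649] yaw 84.39 F [ 0.2 -0.7 -1.9] op 0.0246 t 27.0 j6 -1.95
tiltfix deg [-0.09  0.1   0.  ]
```

Emit:
play_rows(
  series=[
    {"translation": [0.05, 0, 0.3], "rotation": [-0.1, 0.1, 0], "gripper": 0.8},
    {"translation": [0, 0, 0.3], "rotation": [0, 0, 0], "gripper": 0.8},
    {"translation": [0, 0, 0.2], "rotation": [0, 0, 0], "gripper": 0.8},
    {"translation": [0, 0, 0], "rotation": [0, 0, 0], "gripper": 0.8},
  ],
)

```text
time: 27.5
tcp_pos: [0.6125, -0.1859, 0.0561]
tool_rot: [0.049, 0.999, 0.0, -0.0]
wrist_force: [0.8, -0.7, -2.0]
opening: 0.0248
```

Run:
```python
from m import *
from seats import *
to([*S["pp"],0.0557],SA+90);tiltfix()
```

```text
MOVE {'cm': array([0.04, 0.04, 0.04]), 'rotz': np.float64(0.09), 'tilt': array([-1.e-04,  2.e-04, -1.e+00])} pos [ 0.6125 -0.1859  0.0561] yaw 84.39 F [ 0.8 -0.7 -2. ] op 0.0248 t 27.5 j6 -1.95
tiltfix deg [ 0.01 -0.01  0.  ]
```

Emit:
play_rows(
  series=[
    {"translation": [0, 0, 0], "rotation": [0, 0, 0], "gripper": 0.45},
    {"translation": [0, 0, 0], "rotation": [0, 0, 0], "gripper": 0.45},
    {"translation": [0, 0, -4], "rotation": [0, 0, 0], "gripper": 0.45},
    {"translation": [0, 0, -6], "rotation": [0, 0, 0], "gripper": 0.45},
    {"translation": [1, 5, -3], "rotation": [0, 0, 0], "gripper": 0.45},
    {"translation": [1, 5.5, -2], "rotation": [0, 0, 0], "gripper": 0.45},
    {"translation": [1, 5.5, -2], "rotation": [0, 0, 0], "gripper": 0.45},
    {"translation": [1, 5, 0], "rotation": [0, 0, 8], "gripper": 0.45},
  ],
)

```text
time: 28.5
tcp_pos: [0.5952, 0.0285, 0.2354]
tool_rot: [0.124, 0.992, 0.0, 0.004]
wrist_force: [0.5, -0.1, -0.5]
opening: 0.0471
```

Emit:
play_rows(
  series=[
    {"translation": [0, 0, 0], "rotation": [0, 0, 0], "gripper": 0.45},
    {"translation": [0, 0, 0], "rotation": [0, 0, 0], "gripper": 0.45},
  ],
)

```text
time: 28.75
tcp_pos: [0.595, 0.032, 0.2368]
tool_rot: [0.121, 0.993, 0.001, 0.005]
wrist_force: [-0.2, 0.0, 0.0]
opening: 0.0472
```

Run:
```python
from m import *
C,im=snap("w8")
q=proj(C,[(.4725,.0424,.044),(.646,-.034,.044)]);print(q)
for uv in q[:1]:
  try: die(C,im,uv,0)
  except Exception as e: print(e)
to([.4725,.0424,.12],75.8);tiltfix()
```

```text
[[231.60950523  42.00890993]
 [203.90791585 233.57385336]]
hole px [231.6  42. ] 63 axis [0.4725 0.0424] keyang 74.80833405840364 74.80397937163231 dashmid [0.47257613 0.04233715] 62
MOVE {'cm': array([12.24, -1.96, 11.55]), 'rotz': np.float64(0.25), 'tilt': array([ 9.2e-03,  5.0e-04, -1.0e+00])} pos [0.595  0.0319 0.2366] yaw 76.05 F [ 0.3  0.3 -0.3] op 0.0468 t 28.8 j6 -1.47
tiltfix deg [ 0.15  0.51 -0.  ]
```

View pics/w8.png

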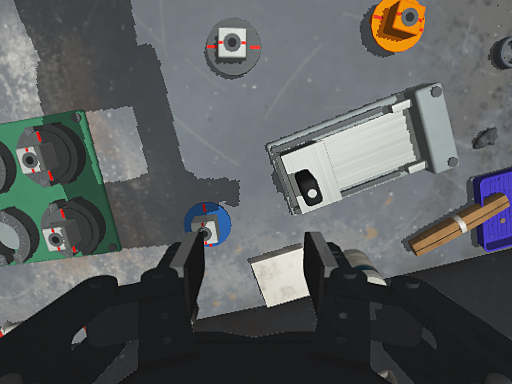

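Emit:
play_rows(
  series=[
    {"translation": [0, 0, 0], "rotation": [0.1, 0.5, 0.9], "gripper": 0.45},
    {"translation": [6, -1, 3], "rotation": [0, 0, 0], "gripper": 0.45},
    {"translation": [6, -0.9, 3], "rotation": [0, 0, 0], "gripper": 0.45},
    {"translation": [0, 0, 4], "rotation": [0, 0, 0], "gripper": 0.45},
    {"translation": [0, 0, 4], "rotation": [0, 0, 0], "gripper": 0.45},
    {"translation": [0, 0, 0], "rotation": [0, 0, 0], "gripper": 0.45},
  ],
)

```text
time: 29.55
tcp_pos: [0.4768, 0.0377, 0.0953]
tool_rot: [0.135, 0.991, -0.0, -0.001]
wrist_force: [-0.7, -0.6, 1.2]
opening: 0.0473
```

Run:
```python
from m import *
to([.4725,.0424,.0445],75);tiltfix()
```

```text
MOVE {'cm': array([0.53, 0.34, 5.08]), 'rotz': np.float64(-0.55), 'tilt': array([-2.e-03,  2.e-04, -1.e+00])} pos [0.4768 0.0377 0.0953] yaw 74.45 F [-0.7 -0.6  1.2] op 0.0473 t 29.55 j6 -1.47
tiltfix deg [-0.02 -0.11  0.  ]
```

Emit:
play_rows(
  series=[
    {"translation": [0.5, 0.34, 1], "rotation": [0, -0.1, -0.5], "gripper": 0.45},
    {"translation": [0, 0, 1.6], "rotation": [0, 0, 0], "gripper": 0.45},
    {"translation": [0, 0, 1.6], "rotation": [0, 0, 0], "gripper": 0.45},
    {"translation": [0, 0, 0], "rotation": [0, 0, 0], "gripper": 0.45},
  ],
)

```text
time: 30.05
tcp_pos: [0.4763, 0.0412, 0.054]
tool_rot: [0.131, 0.991, -0.0, 0.003]
wrist_force: [-0.7, 0.2, -0.2]
opening: 0.0471
```

Run:
```python
from m import *
to([.4725,.0424,.0445],75);tiltfix()
```

```text
MOVE {'cm': array([0.41, 0.01, 0.95]), 'rotz': np.float64(-0.1), 'tilt': array([ 0.0054, -0.0013, -1.    ])} pos [0.4763 0.0412 0.054 ] yaw 74.9 F [-0.7  0.2 -0.2] op 0.0471 t 30.05 j6 -1.47
tiltfix deg [ 0.01  0.32 -0.  ]
```

Emit:
play_rows(
  series=[
    {"translation": [0.4, 0, 0.2], "rotation": [0, 0.3, 0], "gripper": 0.45},
    {"translation": [0, 0, 0.4], "rotation": [0, 0, 0], "gripper": 0.45},
    {"translation": [0, 0, 0.3], "rotation": [0, 0, 0], "gripper": 0.45},
    {"translation": [0, 0, 0], "rotation": [0, 0, 0], "gripper": 0.45},
  ],
)

```text
time: 30.55
tcp_pos: [0.4732, 0.0423, 0.0453]
tool_rot: [0.131, 0.991, 0.0, 0.001]
wrist_force: [0.3, 0.6, 0.2]
opening: 0.0468
```

Run:
```python
from m import *
to([.4725,.0424,.0445],75);tiltfix()
```

```text
MOVE {'cm': array([ 0.07, -0.01,  0.08]), 'rotz': np.float64(-0.09), 'tilt': array([ 1.8e-03, -2.0e-04, -1.0e+00])} pos [0.4732 0.0423 0.0453] yaw 74.91 F [0.3 0.6 0.2] op 0.0468 t 30.55 j6 -1.47
tiltfix deg [ 0.02  0.1  -0.  ]
```

Emit:
play_rows(
  series=[
    {"translation": [0.06, 0, 0.05], "rotation": [0, 0.1, 0], "gripper": 0.8},
    {"translation": [0, 0, 0], "rotation": [0, 0, 0], "gripper": 0.8},
    {"translation": [0, 0, 0], "rotation": [0, 0, 0], "gripper": 0.8},
    {"translation": [0, 0, 0], "rotation": [0, 0, 0], "gripper": 0.8},
    {"translation": [0, 0, 0], "rotation": [0, 0, 0], "gripper": 0.8},
  ],
)

```text
time: 31.18
tcp_pos: [0.473, 0.0424, 0.0452]
tool_rot: [0.131, 0.991, 0.0, 0.0]
wrist_force: [-0.2, -0.9, 0.9]
opening: 0.0246
```

Emit:
play_rows(
  series=[
    {"translation": [0, 0, -2], "rotation": [0, 0, 0], "gripper": 0.8},
    {"translation": [0, 0, -5], "rotation": [0, 0, 0], "gripper": 0.8},
    {"translation": [0, 0, -5], "rotation": [0, 0, 10], "gripper": 0.8},
    {"translation": [0, 0, -2], "rotation": [0, 0, 10], "gripper": 0.8},
    {"translation": [0, 0, 0], "rotation": [0, 0, 10], "gripper": 0.8},
    {"translation": [0, 0, 0], "rotation": [0, 0, 10], "gripper": 0.8},
    {"translation": [0, 0, 0], "rotation": [0, 0, 10], "gripper": 0.8},
    {"translation": [0, 0, 0], "rotation": [0, 0, 10], "gripper": 0.8},
  ],
)

```text
time: 32.17
tcp_pos: [0.4699, 0.0429, 0.1874]
tool_rot: [0.623, 0.783, -0.001, -0.002]
wrist_force: [0.5, 0.3, -1.7]
opening: 0.0248
```

Emit:
play_rows(
  series=[
    {"translation": [0, 0, 0], "rotation": [0, 0, 10], "gripper": 0.8},
    {"translation": [0, 0, 0], "rotation": [0, 0, 8], "gripper": 0.8},
    {"translation": [0, 0, 0], "rotation": [0, 0, 0], "gripper": 0.8},
  ],
)

```text
time: 32.55
tcp_pos: [0.4686, 0.0431, 0.1861]
tool_rot: [0.741, 0.672, -0.002, -0.003]
wrist_force: [-0.1, 0.7, -2.2]
opening: 0.0249
```

Run:
```python
from h import *
from seats import *
to([*S["pm"],0.14],SA);tiltfix()
```

```text
MOVE {'cm': array([-29.82,  16.56,   4.45]), 'rotz': np.float64(0.12), 'tilt': array([-0.0082,  0.0018, -1.    ])} pos [0.4686 0.0431 0.1861] yaw -5.58 F [-0.1  0.7 -2.2] op 0.0249 t 32.55 j6 -0.06
tiltfix deg [-0.48 -0.06  0.  ]
```

Emit:
play_rows(
  series=[
    {"translation": [0, 0, 0], "rotation": [-0.5, 0, 0], "gripper": 0.8},
    {"translation": [-4.9, 2.7, 0], "rotation": [0, 0, 0], "gripper": 0.8},
    {"translation": [-4.9, 2.7, 0], "rotation": [0, 0, 0], "gripper": 0.8},
    {"translation": [-4.9, 2.7, 0], "rotation": [0, 0, 0], "gripper": 0.8},
    {"translation": [-4.9, 2.7, 0], "rotation": [0, 0, 0], "gripper": 0.8},
    {"translation": [-4.9, 2.7, 0], "rotation": [0, 0, 0], "gripper": 0.8},
    {"translation": [-4.9, 2.7, 0], "rotation": [0, 0, 0], "gripper": 0.8},
    {"translation": [0, 0, 0], "rotation": [0, 0, 0], "gripper": 0.8},
  ],
)

```text
time: 33.55
tcp_pos: [0.6074, -0.2721, 0.1837]
tool_rot: [0.733, 0.68, 0.001, 0.0]
wrist_force: [-0.4, -0.6, -2.4]
opening: 0.0248
```

Run:
```python
from h import *
from seats import *
to([*S["pm"],0.1],SA);tiltfix()
```

```text
MOVE {'cm': array([ 0.2 , -0.37,  8.37]), 'rotz': np.float64(1.43), 'tilt': array([ 0.0018,  0.0016, -1.    ])} pos [ 0.6074 -0.2721  0.1837] yaw -4.27 F [-0.4 -0.6 -2.4] op 0.0248 t 33.55 j6 -0.53
tiltfix deg [ 0.1 -0.1  0. ]
```

Emit:
play_rows(
  series=[
    {"translation": [0.2, -0.37, 0], "rotation": [0.1, -0.1, 1.2], "gripper": 0.8},
    {"translation": [0, 0, 3], "rotation": [0, 0, 0], "gripper": 0.8},
    {"translation": [0, 0, 3], "rotation": [0, 0, 0], "gripper": 0.8},
    {"translation": [0, 0, 2], "rotation": [0, 0, 0], "gripper": 0.8},
    {"translation": [0, 0, 0], "rotation": [0, 0, 0], "gripper": 0.8},
  ],
)

```text
time: 34.17
tcp_pos: [0.6019, -0.2639, 0.1021]
tool_rot: [0.738, 0.674, -0.0, -0.001]
wrist_force: [-0.0, 0.3, -1.3]
opening: 0.0247
```

Run:
```python
from h import *
from seats import *
to([*S["pm"],0.08],SA);tiltfix()
```

```text
MOVE {'cm': array([-0.57,  0.26,  2.21]), 'rotz': np.float64(0.5), 'tilt': array([-0.0014,  0.0014, -1.    ])} pos [ 0.6019 -0.2639  0.1021] yaw -5.2 F [-0.   0.3 -1.3] op 0.0247 t 34.17 j6 -0.5
tiltfix deg [-0.09 -0.07  0.  ]
```

Emit:
play_rows(
  series=[
    {"translation": [-0.5, 0.2, 0.3], "rotation": [-0.1, 0, 0.4], "gripper": 0.8},
    {"translation": [0, 0, 1.2], "rotation": [0, 0, 0], "gripper": 0.8},
    {"translation": [0, 0, 0.6], "rotation": [0, 0, 0], "gripper": 0.8},
    {"translation": [0, 0, 0], "rotation": [0, 0, 0], "gripper": 0.8},
  ],
)

```text
time: 34.67
tcp_pos: [0.6053, -0.27, 0.0831]
tool_rot: [0.741, 0.672, 0.001, 0.002]
wrist_force: [-0.3, -0.9, -2.0]
opening: 0.0246
```

Run:
```python
from h import *
from seats import *
to([*S["pm"],0.0722],SA);tiltfix()
```

```text
MOVE {'cm': array([ 0.02, -0.14,  1.09]), 'rotz': np.float64(0.11), 'tilt': array([ 0.0046, -0.0017, -1.    ])} pos [ 0.6053 -0.27    0.0831] yaw -5.59 F [-0.3 -0.9 -2. ] op 0.0246 t 34.67 j6 -0.5
tiltfix deg [ 0.27  0.07 -0.  ]
```

Emit:
play_rows(
  series=[
    {"translation": [0.02, -0.14, 0.3], "rotation": [0.25, 0.05, 0], "gripper": 0.8},
    {"translation": [0, 0, 0.4], "rotation": [0, 0, 0], "gripper": 0.8},
    {"translation": [0, 0, 0.2], "rotation": [0, 0, 0], "gripper": 0.8},
    {"translation": [0, 0, 0], "rotation": [0, 0, 0], "gripper": 0.8},
  ],
)

```text
time: 35.17
tcp_pos: [0.6041, -0.2699, 0.0739]
tool_rot: [0.741, 0.672, 0.0, 0.0]
wrist_force: [0.2, -1.0, -1.4]
opening: 0.0245
```

Run:
```python
from h import *
from seats import *
to([*S["pm"],0.0632],SA);tiltfix()
```

```text
MOVE {'cm': array([ 0.02, -0.01,  1.07]), 'rotz': np.float64(0.11), 'tilt': array([ 6.e-04, -6.e-04, -1.e+00])} pos [ 0.6041 -0.2699  0.0739] yaw -5.59 F [ 0.2 -1.  -1.4] op 0.0245 t 35.17 j6 -0.5
tiltfix deg [ 0.04  0.03 -0.  ]
```

Emit:
play_rows(
  series=[
    {"translation": [0, 0, 0.3], "rotation": [0, 0, 0], "gripper": 0.8},
    {"translation": [0, 0, 0.4], "rotation": [0, 0, 0], "gripper": 0.8},
    {"translation": [0, 0, 0.3], "rotation": [0, 0, 0], "gripper": 0.8},
    {"translation": [0, 0, 0], "rotation": [0, 0, 0], "gripper": 0.8},
  ],
)

```text
time: 35.67
tcp_pos: [0.6042, -0.2699, 0.0632]
tool_rot: [0.741, 0.672, 0.0, 0.0]
wrist_force: [-0.2, -0.4, -1.7]
opening: 0.0248
```

Run:
```python
from h import *
from seats import *
to([*S["pm"],0.0552],SA);tiltfix()
```

```text
MOVE {'cm': array([ 0.01, -0.02,  0.8 ]), 'rotz': np.float64(0.11), 'tilt': array([ 7.e-04, -7.e-04, -1.e+00])} pos [ 0.6042 -0.2699  0.0632] yaw -5.59 F [-0.2 -0.4 -1.7] op 0.0248 t 35.67 j6 -0.5
tiltfix deg [ 0.04  0.03 -0.  ]
```

Emit:
play_rows(
  series=[
    {"translation": [0, 0, 0.3], "rotation": [0, 0, 0], "gripper": 0.8},
    {"translation": [0, 0, 0.3], "rotation": [0, 0, 0], "gripper": 0.8},
    {"translation": [0, 0, 0.15], "rotation": [0, 0, 0], "gripper": 0.8},
    {"translation": [0, 0, 0], "rotation": [0, 0, 0], "gripper": 0.8},
  ],
)

```text
time: 36.17
tcp_pos: [0.6042, -0.27, 0.0553]
tool_rot: [0.741, 0.672, 0.0, 0.001]
wrist_force: [0.7, -0.1, -1.6]
opening: 0.0247
```

Run:
```python
from h import *
from seats import *
to([*S["pm"],0.0552],SA);tiltfix()
```

```text
MOVE {'cm': array([ 0.02, -0.03,  0.01]), 'rotz': np.float64(0.11), 'tilt': array([ 9.e-04, -8.e-04, -1.e+00])} pos [ 0.6042 -0.27    0.0553] yaw -5.59 F [ 0.7 -0.1 -1.6] op 0.0247 t 36.17 j6 -0.5
tiltfix deg [ 0.05  0.04 -0.  ]
```

Emit:
play_rows(
  series=[
    {"translation": [0, 0, 0], "rotation": [0, 0, 0], "gripper": 0.45},
    {"translation": [0, 0, 0], "rotation": [0, 0, 0], "gripper": 0.45},
    {"translation": [0, 0, -4], "rotation": [0, 0, 0], "gripper": 0.45},
    {"translation": [0, 0, -6], "rotation": [0, 0, 0], "gripper": 0.45},
    {"translation": [4, 0, -6], "rotation": [0, 0, 0], "gripper": 0.45},
    {"translation": [5, 0, -2], "rotation": [0, 0, 0], "gripper": 0.45},
    {"translation": [4, 0, 0], "rotation": [0, 0, 0], "gripper": 0.45},
    {"translation": [0, 0, 0], "rotation": [0, 0, 0], "gripper": 0.45},
  ],
)

```text
time: 37.17
tcp_pos: [0.6182, -0.1438, 0.2369]
tool_rot: [0.742, 0.671, 0.002, 0.003]
wrist_force: [-0.2, 0.3, -0.4]
opening: 0.0469
```

Run:
```python
from m import *
C,im=snap("w9")
q=proj(C,[(.6461,-.034,.044)]);print(q)
die(C,im,q[0],0)
to([.6461,-.034,.12],-6);tiltfix()
```

```text
[[271.04399447  54.15371519]]
hole px [270.8  54.2] 61 axis [ 0.6458 -0.034 ] keyang -7.108789403146691 -7.094965705027008 dashmid [ 0.64611109 -0.03419834] 43
MOVE {'cm': array([11.38,  1.55, 11.69]), 'rotz': np.float64(0.21), 'tilt': array([ 0.0079, -0.0032, -1.    ])} pos [ 0.6183 -0.1453  0.237 ] yaw -5.79 F [ 0.3 -0.9  0.4] op 0.047 t 37.23 j6 -0.32
tiltfix deg [ 0.47  0.14 -0.  ]
```

View pics/w9.png

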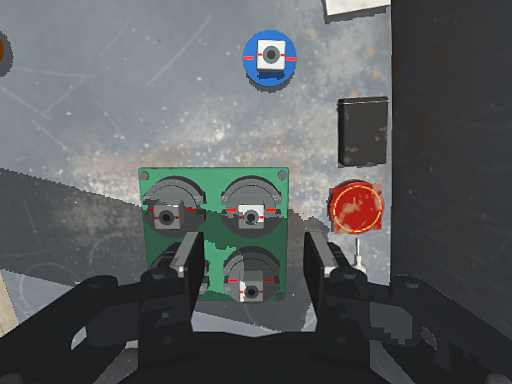

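Emit:
play_rows(
  series=[
    {"translation": [0, 0, 0], "rotation": [0.5, 0.1, 1], "gripper": 0.45},
    {"translation": [5.5, 0.7, 3], "rotation": [0, 0, 0], "gripper": 0.45},
    {"translation": [5.5, 0.8, 3], "rotation": [0, 0, 0], "gripper": 0.45},
    {"translation": [0, 0, 4], "rotation": [0, 0, 0], "gripper": 0.45},
    {"translation": [0, 0, 4], "rotation": [0, 0, 0], "gripper": 0.45},
    {"translation": [0, 0, 0], "rotation": [0, 0, 0], "gripper": 0.45},
  ],
)

```text
time: 37.98
tcp_pos: [0.6479, -0.0437, 0.092]
tool_rot: [0.752, 0.659, -0.002, 0.0]
wrist_force: [-0.5, -0.1, 0.5]
opening: 0.0469
```

Run:
```python
from m import *
to([.646,-.034,.0445],-6.8);tiltfix()
```

```text
MOVE {'cm': array([ 0.95, -0.3 ,  4.75]), 'rotz': np.float64(-0.81), 'tilt': array([-0.0025, -0.0024, -1.    ])} pos [ 0.6479 -0.0437  0.092 ] yaw -7.61 F [-0.5 -0.1  0.5] op 0.0469 t 37.98 j6 -0.11
tiltfix deg [-0.12  0.16  0.  ]
```

Emit:
play_rows(
  series=[
    {"translation": [0.9, -0.3, 0.8], "rotation": [-0.1, 0.1, -0.7], "gripper": 0.45},
    {"translation": [0, 0, 1.6], "rotation": [0, 0, 0], "gripper": 0.45},
    {"translation": [0, 0, 1.4], "rotation": [0, 0, 0], "gripper": 0.45},
    {"translation": [0, 0, 0], "rotation": [0, 0, 0], "gripper": 0.45},
  ],
)

```text
time: 38.48
tcp_pos: [0.6488, -0.0364, 0.056]
tool_rot: [0.749, 0.662, 0.001, 0.003]
wrist_force: [0.3, -0.5, -0.2]
opening: 0.0469
```

Run:
```python
from m import *
to([.646,-.034,.0445],-6.8);tiltfix()
```

```text
MOVE {'cm': array([ 0.21, -0.31,  1.15]), 'rotz': np.float64(-0.23), 'tilt': array([ 0.0054, -0.0024, -1.    ])} pos [ 0.6488 -0.0364  0.056 ] yaw -7.03 F [ 0.3 -0.5 -0.2] op 0.0469 t 38.48 j6 -0.11
tiltfix deg [ 0.33  0.1  -0.  ]
```

Emit:
play_rows(
  series=[
    {"translation": [0.2, -0.3, 0.2], "rotation": [0.3, 0.1, 0], "gripper": 0.45},
    {"translation": [0, 0, 0.5], "rotation": [0, 0, 0], "gripper": 0.45},
    {"translation": [0, 0, 0.4], "rotation": [0, 0, 0], "gripper": 0.45},
    {"translation": [0, 0, 0], "rotation": [0, 0, 0], "gripper": 0.45},
  ],
)

```text
time: 38.98
tcp_pos: [0.6469, -0.0342, 0.0456]
tool_rot: [0.749, 0.662, 0.001, 0.001]
wrist_force: [-0.4, 0.5, -0.7]
opening: 0.0469
```

Run:
```python
from m import *
to([.646,-.034,.0445],-6.8);tiltfix()
```

```text
MOVE {'cm': array([ 0.01, -0.09,  0.11]), 'rotz': np.float64(-0.23), 'tilt': array([ 2.3e-03, -4.0e-04, -1.0e+00])} pos [ 0.6469 -0.0342  0.0456] yaw -7.03 F [-0.4  0.5 -0.7] op 0.0469 t 38.98 j6 -0.11
tiltfix deg [ 0.14  0.01 -0.  ]
```

Emit:
play_rows(
  series=[
    {"translation": [0, -0.08, 0.05], "rotation": [0.1, 0, 0], "gripper": 0.8},
    {"translation": [0, 0, 0], "rotation": [0, 0, 0], "gripper": 0.8},
    {"translation": [0, 0, 0], "rotation": [0, 0, 0], "gripper": 0.8},
    {"translation": [0, 0, 0], "rotation": [0, 0, 0], "gripper": 0.8},
    {"translation": [0, 0, 0], "rotation": [0, 0, 0], "gripper": 0.8},
  ],
)

```text
time: 39.6
tcp_pos: [0.6463, -0.0342, 0.0454]
tool_rot: [0.749, 0.662, 0.0, 0.001]
wrist_force: [0.2, 0.5, 0.4]
opening: 0.0249
```

Emit:
play_rows(
  series=[
    {"translation": [0, 0, -2], "rotation": [0, 0, 0], "gripper": 0.8},
    {"translation": [0, 0, -5], "rotation": [0, 0, 0], "gripper": 0.8},
    {"translation": [0, 0, -5], "rotation": [0, 0, 0], "gripper": 0.8},
    {"translation": [0, 0, -3], "rotation": [0, 0, 0], "gripper": 0.8},
    {"translation": [0, 0, 0], "rotation": [0, 0, 0], "gripper": 0.8},
  ],
)

```text
time: 40.22
tcp_pos: [0.6455, -0.034, 0.2032]
tool_rot: [0.749, 0.662, 0.0, 0.0]
wrist_force: [1.3, -0.7, -2.0]
opening: 0.0247
```

Run:
```python
from m import *
to([.6036,.1811,.17],-6.8);tiltfix()
```

```text
MOVE {'cm': array([20.83, -6.79,  3.31]), 'rotz': np.float64(-0.23), 'tilt': array([ 6.e-04, -2.e-04, -1.e+00])} pos [ 0.6455 -0.034   0.2032] yaw -7.03 F [ 1.3 -0.7 -2. ] op 0.0247 t 40.23 j6 -0.11
tiltfix deg [ 0.03  0.01 -0.  ]
```

Emit:
play_rows(
  series=[
    {"translation": [5.1, -1.65, 0], "rotation": [0, 0, 0], "gripper": 0.8},
    {"translation": [5.1, -1.65, 0], "rotation": [0, 0, 0], "gripper": 0.8},
    {"translation": [5.1, -1.65, 0], "rotation": [0, 0, 0], "gripper": 0.8},
    {"translation": [5.1, -1.65, 0], "rotation": [0, 0, 0], "gripper": 0.8},
    {"translation": [0, 0, 3], "rotation": [0, 0, 0], "gripper": 0.8},
    {"translation": [0, 0, 3], "rotation": [0, 0, 0], "gripper": 0.8},
    {"translation": [0, 0, 0], "rotation": [0, 0, 0], "gripper": 0.8},
  ],
)

```text
time: 41.1
tcp_pos: [0.5975, 0.1826, 0.1327]
tool_rot: [0.749, 0.662, -0.005, -0.004]
wrist_force: [-0.2, 0.2, -2.7]
opening: 0.0249
```

Run:
```python
from m import *
to([.6036,.1811,.0594],-6.8);tiltfix()
```

```text
MOVE {'cm': array([-0.06,  0.71,  7.32]), 'rotz': np.float64(-0.29), 'tilt': array([-0.0117, -0.001 , -0.9999])} pos [0.5975 0.1826 0.1327] yaw -7.09 F [-0.2  0.2 -2.7] op 0.0249 t 41.1 j6 0.23
tiltfix deg [-0.66  0.14  0.  ]
```

Emit:
play_rows(
  series=[
    {"translation": [-0.1, 0.6, 0], "rotation": [-0.6, 0.1, 0], "gripper": 0.8},
    {"translation": [0, 0, 0], "rotation": [0, 0, 0], "gripper": 0.8},
    {"translation": [0, 0, 2], "rotation": [0, 0, 0], "gripper": 0.8},
    {"translation": [0, 0, 2], "rotation": [0, 0, 0], "gripper": 0.8},
    {"translation": [0, 0, 0], "rotation": [0, 0, 0], "gripper": 0.8},
  ],
)

```text
time: 41.72
tcp_pos: [0.6052, 0.1796, 0.092]
tool_rot: [0.75, 0.661, 0.001, 0.001]
wrist_force: [0.2, -0.1, -1.8]
opening: 0.0246
```

Run:
```python
from m import *
to([.6037,.1806,.0594],-6.8);tiltfix()
```

```text
MOVE {'cm': array([ 0.08, -0.17,  3.26]), 'rotz': np.float64(-0.39), 'tilt': array([ 2.3e-03, -4.0e-04, -1.0e+00])} pos [0.6052 0.1796 0.092 ] yaw -7.19 F [ 0.2 -0.1 -1.8] op 0.0246 t 41.73 j6 0.23
tiltfix deg [ 0.14  0.   -0.  ]
```

Emit:
play_rows(
  series=[
    {"translation": [0.05, -0.15, 0.4], "rotation": [0.1, 0, 0], "gripper": 0.8},
    {"translation": [0, 0, 1], "rotation": [0, 0, 0], "gripper": 0.8},
    {"translation": [0, 0, 0.8], "rotation": [0, 0, 0], "gripper": 0.8},
    {"translation": [0, 0, 0], "rotation": [0, 0, 0], "gripper": 0.8},
  ],
)

```text
time: 42.22
tcp_pos: [0.6039, 0.1805, 0.0686]
tool_rot: [0.75, 0.661, 0.0, 0.0]
wrist_force: [0.0, 0.3, -3.2]
opening: 0.0248
```

Run:
```python
from m import *
to([.6037,.1806,.0594],-6.8);tiltfix()
```

```text
MOVE {'cm': array([ 0.01, -0.02,  0.92]), 'rotz': np.float64(-0.38), 'tilt': array([ 7.e-04, -1.e-04, -1.e+00])} pos [0.6039 0.1805 0.0686] yaw -7.18 F [ 0.   0.3 -3.2] op 0.0248 t 42.23 j6 0.23
tiltfix deg [ 0.04 -0.    0.  ]
```

Emit:
play_rows(
  series=[
    {"translation": [0, 0, 0.4], "rotation": [0, 0, 0], "gripper": 0.8},
    {"translation": [0, 0, 0.3], "rotation": [0, 0, 0], "gripper": 0.8},
    {"translation": [0, 0, 0.15], "rotation": [0, 0, 0], "gripper": 0.8},
    {"translation": [0, 0, 0], "rotation": [0, 0, 0], "gripper": 0.8},
  ],
)

```text
time: 42.72
tcp_pos: [0.6044, 0.1806, 0.0602]
tool_rot: [0.75, 0.661, 0.001, 0.001]
wrist_force: [0.2, 0.3, -1.9]
opening: 0.0244
```

Run:
```python
from m import *
to([.6037,.1806,.0594],-6.8);tiltfix()
```

```text
MOVE {'cm': array([-0.01, -0.07,  0.08]), 'rotz': np.float64(-0.38), 'tilt': array([ 0.002,  0.   , -1.   ])} pos [0.6044 0.1806 0.0602] yaw -7.18 F [ 0.2  0.3 -1.9] op 0.0244 t 42.73 j6 0.23
tiltfix deg [ 0.11 -0.02  0.  ]
```

Emit:
play_rows(
  series=[
    {"translation": [0, -0.05, 0.08], "rotation": [0, 0, 0], "gripper": 0.8},
    {"translation": [0, 0, 0], "rotation": [0, 0, 0], "gripper": 0.45},
    {"translation": [0, 0, 0], "rotation": [0, 0, 0], "gripper": 0.45},
    {"translation": [0, 0, -4], "rotation": [0, 0, 0], "gripper": 0.45},
    {"translation": [0, 0, -6], "rotation": [0, 0, 0], "gripper": 0.45},
    {"translation": [-4, 1, -5], "rotation": [0, 0, 0], "gripper": 0.45},
    {"translation": [-4, 1, -2], "rotation": [0, 0, 0], "gripper": 0.45},
    {"translation": [0, 0, 0], "rotation": [0, 0, 0], "gripper": 0.45},
  ],
)

```text
time: 43.72
tcp_pos: [0.6148, 0.0983, 0.2358]
tool_rot: [0.749, 0.662, 0.002, 0.003]
wrist_force: [-0.3, 0.1, 0.2]
opening: 0.047
```

Run:
```python
from m import *
C,im=snap("w10")
q=proj(C,[(.6037,.1806,.058),(.6179,.0809,.083)]);print(q)
die(C,im,q[0],.014)
to([.6179,.0809,.12],7.5);tiltfix()
```

```text
[[229.32394422  89.40458856]
 [259.09151978 201.59194609]]
hole px [228.9  89.2] 65 axis [0.6034 0.1808] keyang -6.866515671888414 -6.909630985934927 dashmid [0.60368307 0.18038585] 52
MOVE {'cm': array([-1.83,  0.53, 11.5 ]), 'rotz': np.float64(-14.52), 'tilt': array([ 5.7e-03, -3.0e-04, -1.0e+00])} pos [0.6142 0.0997 0.2349] yaw -7.02 F [ 0.4  0.4 -0.2] op 0.0473 t 43.77 j6 0.09
tiltfix deg [ 0.33 -0.02  0.  ]
```

View pics/w10.png

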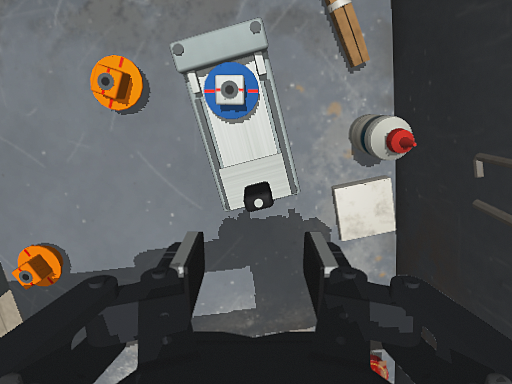

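Emit:
play_rows(
  series=[
    {"translation": [-1.8, 0.5, 0], "rotation": [0.3, 0, 0], "gripper": 0.4},
    {"translation": [0, 0, 2], "rotation": [0, 0, -7], "gripper": 0.4},
    {"translation": [0, 0, 4], "rotation": [0, 0, -7], "gripper": 0.4},
    {"translation": [0, 0, 4], "rotation": [0, 0, 0], "gripper": 0.4},
    {"translation": [0, 0, 0], "rotation": [0, 0, 0], "gripper": 0.4},
  ],
)

```text
time: 44.4
tcp_pos: [0.6147, 0.0813, 0.1281]
tool_rot: [0.658, 0.753, -0.002, -0.003]
wrist_force: [-0.9, -0.3, 0.5]
opening: 0.0511
```

Run:
```python
from m import *
to([.6179,.0809,.07],7.5);tiltfix()
```

```text
MOVE {'cm': array([-0.1 ,  0.35,  5.81]), 'rotz': np.float64(0.16), 'tilt': array([-6.8e-03,  7.0e-04, -1.0e+00])} pos [0.6147 0.0813 0.1281] yaw 7.66 F [-0.9 -0.3  0.5] op 0.0511 t 44.4 j6 -0.19
tiltfix deg [-0.38 -0.09  0.  ]
```

Emit:
play_rows(
  series=[
    {"translation": [-0.1, 0.3, 0], "rotation": [-0.4, 0, 0], "gripper": 0.4},
    {"translation": [0, 0, 2.5], "rotation": [0, 0, 0], "gripper": 0.4},
    {"translation": [0, 0, 2.5], "rotation": [0, 0, 0], "gripper": 0.4},
    {"translation": [0, 0, 0.5], "rotation": [0, 0, 0], "gripper": 0.4},
    {"translation": [0, 0, 0], "rotation": [0, 0, 0], "gripper": 0.4},
  ],
)

```text
time: 45.02
tcp_pos: [0.6246, 0.0807, 0.0808]
tool_rot: [0.658, 0.753, 0.005, 0.005]
wrist_force: [0.6, -0.5, 0.7]
opening: 0.0512
```

Run:
```python
from m import *
to([.6179,.0809,.07],7.5);tiltfix()
```

```text
MOVE {'cm': array([ 0.11, -0.68,  1.07]), 'rotz': np.float64(0.21), 'tilt': array([ 1.380e-02,  9.000e-04, -9.999e-01])} pos [0.6246 0.0807 0.0808] yaw 7.71 F [ 0.6 -0.5  0.7] op 0.0512 t 45.02 j6 -0.2
tiltfix deg [ 0.79  0.06 -0.  ]
```

Emit:
play_rows(
  series=[
    {"translation": [0.1, -0.65, 0], "rotation": [0.8, 0, 0], "gripper": 0.4},
    {"translation": [0, 0, 0.5], "rotation": [0, 0, 0], "gripper": 0.4},
    {"translation": [0, 0, 0.4], "rotation": [0, 0, 0], "gripper": 0.4},
    {"translation": [0, 0, 0], "rotation": [0, 0, 0], "gripper": 0.8},
    {"translation": [0, 0, 0], "rotation": [0, 0, 0], "gripper": 0.8},
    {"translation": [0, 0, 0], "rotation": [0, 0, 0], "gripper": 0.8},
    {"translation": [0, 0, 0], "rotation": [0, 0, 0], "gripper": 0.8},
  ],
)

```text
time: 45.9
tcp_pos: [0.6178, 0.0806, 0.0749]
tool_rot: [0.658, 0.753, -0.001, 0.0]
wrist_force: [-0.1, -0.0, 1.0]
opening: 0.0249
```

Run:
```python
from m import *
to([.6112,.1274,.07],7.5);tiltfix()
```

```text
MOVE {'cm': array([ 4.73, -0.02,  0.49]), 'rotz': np.float64(0.24), 'tilt': array([-6.e-04, -2.e-03, -1.e+00])} pos [0.6178 0.0806 0.0749] yaw 7.74 F [-0.1 -0.   1. ] op 0.0249 t 45.9 j6 -0.19
tiltfix deg [-0.05  0.11  0.  ]
```

Push 4 cm, then the rest in small steps.

Emit:
play_rows(
  series=[
    {"translation": [0.8, 0, 0], "rotation": [0, 0, 0], "gripper": 0.8},
    {"translation": [0.9, 0, 0], "rotation": [0, 0, 0], "gripper": 0.8},
    {"translation": [0.9, 0, 0], "rotation": [0, 0, 0], "gripper": 0.8},
    {"translation": [0.9, 0, 0], "rotation": [0, 0, 0], "gripper": 0.8},
    {"translation": [0.5, 0, 0], "rotation": [0, 0, 0], "gripper": 0.8},
    {"translation": [0, 0, 0], "rotation": [0, 0, 0], "gripper": 0.8},
  ],
)

```text
time: 46.65
tcp_pos: [0.6122, 0.1221, 0.075]
tool_rot: [0.658, 0.753, -0.002, 0.001]
wrist_force: [-0.7, -2.5, 1.2]
opening: 0.0249
```

Run:
```python
from m import *
to([.6112,.1274,.07],7.5);tiltfix()
```

```text
MOVE {'cm': array([ 0.54, -0.03,  0.49]), 'rotz': np.float64(0.27), 'tilt': array([-4.e-04, -4.e-03, -1.e+00])} pos [0.6122 0.1221 0.075 ] yaw 7.77 F [-0.7 -2.5  1.2] op 0.0249 t 46.65 j6 -0.12
tiltfix deg [-0.06  0.23  0.  ]
```

Emit:
play_rows(
  series=[
    {"translation": [0.3, 0, 0], "rotation": [0, 0, 0], "gripper": 0.8},
    {"translation": [0.25, 0, 0], "rotation": [0, 0, 0], "gripper": 0.8},
    {"translation": [0.2, 0, 0], "rotation": [0, 0, 0], "gripper": 0.8},
  ],
)

```text
time: 47.02
tcp_pos: [0.6114, 0.1282, 0.075]
tool_rot: [0.658, 0.753, -0.003, 0.002]
wrist_force: [-0.6, -13.9, 1.1]
opening: 0.0248
```

Run:
```python
from m import *
to([.6112,.1274,.07],7.5);tiltfix()
```

```text
MOVE {'cm': array([-0.08, -0.03,  0.5 ]), 'rotz': np.float64(0.25), 'tilt': array([-3.0e-04, -6.6e-03, -1.0e+00])} pos [0.6114 0.1282 0.075 ] yaw 7.75 F [ -0.6 -13.9   1.1] op 0.0248 t 47.02 j6 -0.11
tiltfix deg [-0.07  0.37  0.  ]
```

Emit:
play_rows(
  series=[
    {"translation": [0.1, 0, 0], "rotation": [0, 0, 0], "gripper": 0.8},
    {"translation": [0, 0, 0], "rotation": [0, 0, 0], "gripper": 0.8},
  ],
)

```text
time: 47.28
tcp_pos: [0.6114, 0.1281, 0.075]
tool_rot: [0.658, 0.753, -0.003, 0.002]
wrist_force: [-1.5, -0.2, 1.8]
opening: 0.025
```

Emit:
play_rows(
  series=[
    {"translation": [0, 0, 0], "rotation": [0, 0, 0], "gripper": 0.4},
    {"translation": [0, 0, 0], "rotation": [0, 0, 0], "gripper": 0.4},
    {"translation": [0, 0, 0], "rotation": [0, 0, 0], "gripper": 0.4},
    {"translation": [0, 0, -4], "rotation": [0, 0, 0], "gripper": 0.4},
    {"translation": [0, 0, -6], "rotation": [0, 0, 0], "gripper": 0.4},
    {"translation": [-2, 0, -6], "rotation": [0, 0, 7], "gripper": 0.4},
    {"translation": [-2, 0, 0], "rotation": [0, 0, 7], "gripper": 0.4},
    {"translation": [0, 0, 0], "rotation": [0, 0, 0], "gripper": 0.4},
  ],
)

```text
time: 48.28
tcp_pos: [0.6139, 0.0914, 0.2391]
tool_rot: [0.746, 0.666, -0.002, 0.001]
wrist_force: [-0.9, -0.3, -0.0]
opening: 0.0516
```

Run:
```python
from m import *
C,im=snap("w11")
q=proj(C,[(.6037,.1806,.058),(.6112,.1274,.083)]);print(q)
die(C,im,q[0],.014)
to([.56,-.3,.25],-6)
```

```text
[[232.04546127  80.21888693]
 [246.80053439 141.35171975]]
hole px [231.8  80. ] 65 axis [0.6035 0.1808] keyang -6.772254286179537 -6.755072184471662 dashmid [0.60354516 0.18063023] 58
MOVE {'cm': array([-39.57,  -1.02,  -0.85]), 'rotz': np.float64(-0.4), 'tilt': array([ 0.    , -0.0047, -1.    ])} pos [0.6143 0.0921 0.2397] yaw -6.4 F [ 0.4 -0.7  0.2] op 0.0514 t 48.33 j6 0.07
```

View pics/w11.png

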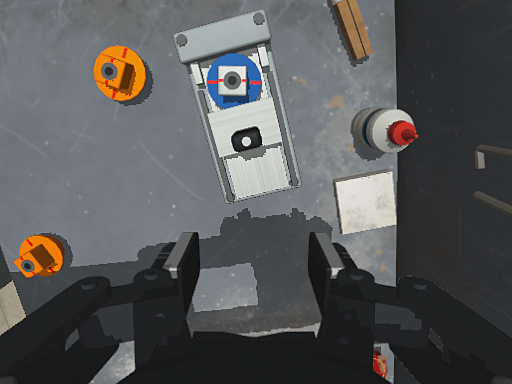

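Emit:
play_rows(
  series=[
    {"translation": [-5, 0, 0], "rotation": [0, 0, 0], "gripper": 0.4},
    {"translation": [-6, 0, 0], "rotation": [0, 0, 0], "gripper": 0.4},
    {"translation": [-6, 0, 0], "rotation": [0, 0, 0], "gripper": 0.4},
    {"translation": [-6, 0, 0], "rotation": [0, 0, 0], "gripper": 0.4},
    {"translation": [-6, 0, 0], "rotation": [0, 0, 0], "gripper": 0.4},
    {"translation": [-6, -1, 0], "rotation": [0, 0, 0], "gripper": 0.4},
    {"translation": [-4, 0, 0], "rotation": [0, 0, 0], "gripper": 0.4},
    {"translation": [0, 0, 0], "rotation": [0, 0, 0], "gripper": 0.4},
  ],
)

```text
time: 49.32
tcp_pos: [0.5636, -0.2964, 0.2311]
tool_rot: [0.735, 0.678, -0.002, -0.005]
wrist_force: [0.4, 1.1, -0.6]
opening: 0.0512
```

Emit:
play_rows(
  series=[
    {"translation": [0, 0, 0], "rotation": [0, 0, 0], "gripper": 0.4},
    {"translation": [0, 0, 0], "rotation": [0, 0, 0], "gripper": 0.4},
  ],
)

```text
time: 49.58
tcp_pos: [0.5639, -0.2935, 0.2294]
tool_rot: [0.734, 0.679, -0.001, -0.007]
wrist_force: [-0.4, 0.9, -0.4]
opening: 0.0517
```

Run:
```python
from m import *
from seats import *
C,im=snap("w12")
for k,v in S.items():
    q=proj(C,[(*v,.054)]);print(k,v,q)
    try: die(C,im,q[0],.010)
    except Exception as e: print(e)
cv2.imwrite("pics/s12.png",manip.snapshot("scene"));cv2.imwrite("pics/t12.png",manip.snapshot("top"))
s=cv2.imread("pics/s12.png");cv2.imwrite("pics/s12z.png",cv2.resize(s[130:310,150:400],None,fx=3.2,fy=3.2,interpolation=cv2.INTER_CUBIC))
print(manip.observe()["tcp_pos"])
```

```text
pp (0.6121, -0.1854) [[302.41813921  53.73898506]]
hole px [302.  54.] 67 axis [ 0.6117 -0.1856] keyang -5.708971492559772 -5.648518108431171 dashmid [ 0.61175133 -0.18553057] 76
pm (0.604, -0.2697) [[297.73494757 150.7768703 ]]
hole px [297.1 151.5] 55 axis [ 0.6034 -0.2704] keyang -5.849958150150243 -5.970446369279299 dashmid [ 0.60324043 -0.27058789] 65
mp (0.5276, -0.1774) [[204.86910426  52.22507078]]
hole px [204.   52.1] 67 axis [ 0.5269 -0.1772] keyang -5.727323977503098 -5.931040317537468 dashmid [ 0.52682615 -0.17695429] 81
mm (0.5195, -0.262) [[206.30206591 149.46912543]]
hole px [205.7 149.4] 56 axis [ 0.519  -0.2619] keyang -5.28477356843545 -5.063905924647208 dashmid [ 0.51953009 -0.26208244] 44
[ 0.56402111 -0.2938459   0.22985136]
```

View pics/w12.png

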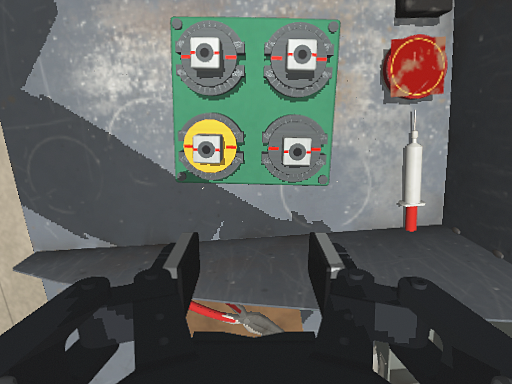

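View pics/s12z.png

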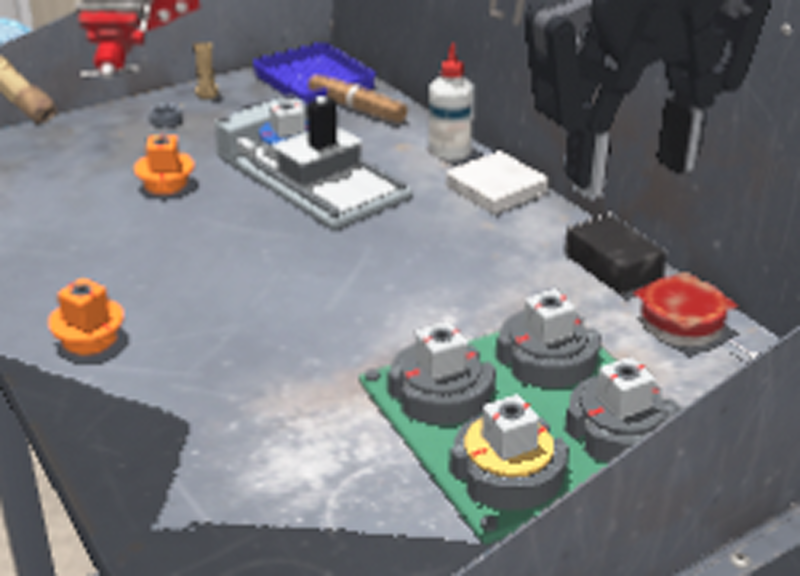

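View pics/t12.png

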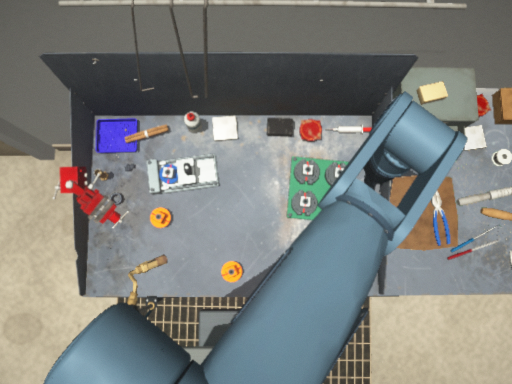

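Run:
```python
from m import *
from seats import *
C=cam("scene")
for k,v in S.items():
    for z in (.054,.062): print(k,z,((proj(C,[(*v,z)])-[150,130])*3.2).round(0))
```

```text
pp 0.054 [[548. 300.]]
pp 0.062 [[548. 290.]]
pm 0.054 [[623. 369.]]
pm 0.062 [[625. 359.]]
mp 0.054 [[439. 333.]]
mp 0.062 [[439. 323.]]
mm 0.054 [[508. 409.]]
mm 0.062 [[509. 399.]]
```

```bash
python3 -c "
from plant import manip
print(manip.observe()['wrist_force']);print(manip.finish_job())"
```

```text
[ 0.30292662  0.53658906 -0.78172774]
the job is handed in; nothing more can be done
None
```

The job is done and handed in at about 50 s of the 208 s allowed. I pulled the jaw back about 47 mm and lifted out the brass-collared die. It and the three dark-collared dies then went into the four seats, keys lined up with the keyways, without pressing or turning. The blue-collared blank stands in the vise with the jaw pushed shut on it.

**Last checks:**
- **Holder:** all four die axes read within about 1 mm of their seat centres. In the scene view the heads matched the fully seated height (54 mm, against 62 mm for a die stopped on its keys). The wrist force stayed at about 3 N or less during the insertions.
- **Vise:** the blank read within about 0.5 mm of where the finished die stood. The jaw grip is back at its shut position to within about 1 mm, judged from the picture and the arm reading, as the jaw joint is not reported directly.
- **Bystanders:** the charcoal block and the orange look-alikes look unmoved in the last pictures. I did not measure them, nor separately identify the steel bench block; the arm went near neither block.

One set of wrist measurements was off by about 7 mm because the arm was still moving; I retook it before using it. No final check failed or disagreed.

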